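# Put the lathe accessories back in their own trays

## Task

The three steel lathe accessories have been put back in one another's trays: change them round so that the chuck stands in the middle of the square tray, the faceplate in the middle of the round tray and the pointed tail centre in the middle of the oblong tray, all upright as they stand now. Park one of them on the middle of the black rubber mat on the way, set each piece down rather than dropping it, and do not knock over the jar.

Things in the scene. Friction and masses are not known exactly. Their poses are not given: they have to be found in the camera images.
- chuck: Steel lathe chuck, jaws up: round body 72 mm in diameter and 30 mm high with, on top on the same axis, four closed jaws forming a round boss 48 mm in diameter and 28 mm high, split by a dark cross (58 mm high in all, 0.45 to 0.78 kg). Grip it by the boss. Origin: centre of the underside, z up; round, so its yaw does not matter.
- faceplate: Steel lathe faceplate, lying hub up: a flat disc 76 mm in diameter and 8 mm thick with six dark screw holes, and on the same axis a round hub 36 mm in diameter and 40 mm high with a dark bore at the top (48 mm high in all, 0.3 to 0.52 kg). Grip it by the hub. Origin: centre of the underside, z up; its yaw does not matter.
- centre: Tail centre of bare steel, standing point up: a round body 42 mm in diameter and 44 mm high with a cone, 32 mm wide at its foot, that ends in a point 66 mm above the underside (0.22 to 0.39 kg). Grip it by the cylindrical body. Origin: centre of the underside, z up; its yaw does not matter.
- square_tray: Square tray of dark wood, fixed to the bench, home of the chuck: 112 by 112 mm outside, walls 6 mm thick, rim 14 mm above the bench, flat inner floor 6 mm above the bench. Origin: centre of the underside, on the bench; x and y along its sides, z up.
- round_tray: Round tray of dark wood, fixed to the bench, home of the faceplate: 116 mm in diameter outside, wall 6 mm thick, rim 14 mm above the bench, flat inner floor 6 mm above the bench. Origin: centre of the underside, on the bench; z up.
- oblong_tray: Oblong tray of dark wood, fixed to the bench, home of the tail centre: 150 mm (along its x) by 112 mm (along its y) outside, walls 6 mm thick, rim 14 mm above the bench, flat inner floor 6 mm above the bench. Origin: centre of the underside, on the bench; z up.
- mat: Flat black rubber mat, fixed to the bench, 120 by 120 mm and 4 mm thick, empty at the start: the free spot. Origin: centre of the underside, on the bench; z up.
- jar: Closed round jar, 60 mm in diameter and 85 mm high, standing loose on the bench among the trays; it is not to be knocked over. Origin: centre of the underside, z up.
Not all that is in view belongs to the job. What is shaped like the centre but blue, purple or red is not meant.

How it is judged:
By the outcome, as a careful person would: the job done as asked, in the order asked, and still so for the second after the job is handed in, with the robot touching nothing.
It also fails if it takes over 112 s, if anything falls off the work surface, if the arm or the gripper's body presses on something with over 40 N, if the wrist force passes 120 N, or if a joint passes its speed limit or range.

## Robot

A 6-joint arm with a two-finger parallel gripper is mounted at the origin on the work surface. World frame = base frame: x ahead of the robot, y to its left, z up, the work surface at z = 0. Lengths are in m, angles in rad, forces in N, time in s.
With the tool pointing down it reaches from about 0.35 to 1 m from the base axis. Payload 7.1 kg.
Tool frame: the origin (TCP) lies at the very end of the fingers, on their centre line; the grasp point (between the pads) lies ctrl.grasp_offset behind it (ctrl.grasp_offset is the distance from the TCP to the grasp point, in m); y points along the fingers, z is the direction in which the jaws open and shut, and the axes are right-handed (so a half turn about y gives the same grasp; the last joint's range is limited). The gripper opens to 85 mm and grips with 20 to 120 N. Pads are 22 mm wide; open, the fingers measure 114 mm over their backs; the gripper's body (76 mm by 85 mm) begins 54 mm behind the grasp point. The pads swing forward as they close: fully open they stand 13 mm farther back than shut.
Start: joints at [-1.276, 0.423, 1.63, -0, 1.089, -0.019], TCP at [0.193, -0.594, 0.204] pointing down, gripper open.
Joint ranges: [-3, 3], [-0.9, 2.11], [0.09, 2.58], [-1.31, 4.45], [0.11, 2.69], [-2.54, 2.54]. Speed limits (rad/s): [2.39, 2.39, 3.01, 3.14, 3.14, 3.14].

## Interface

Orientations are given as a 3x3 rotation matrix whose columns are the frame's x, y, z axes.
In Python, from cell import ctrl gives the robot as it stands.
- The arm moves only by the tool send_rows, never from a script. Its arguments are lists of equal length, an entry for each row: "slide": the shift along the tool's x, y, z in mm, a list of three; "turn": the turn, a rotation vector about the tool's x, y, z in rad, a list of three; "claw": the finger opening in mm, from 0 to 85.4. A call has 1 to 8 rows; each row is the pose to reach, as a shift and turn from the pose commanded when the call began, along the tool's axes at that moment; what a row does not reach only later rows make up. A row lasts 1/12 s, in which the tool goes at most 41.7 mm and 7.16 degrees, less where a joint would pass 70% of its speed; a pose out of reach is approached as far as the arm can. A call with a gripper value outside its range is refused whole. The fingers move at their own pace and stop on an object; "grip_force" is the grip in N (left out, the last holds). Time passes only in rows, so rows that repeat a pose let the fingers close. It gives the time, the measured TCP pose, the force and the opening at its end, in the units of the state.
- ctrl.read_state(): the state, without advancing time (a new reading comes with each control period).
- ctrl.grab_frame(name): name is "scene" or "top"; returns a dict with "pixels" (480x640x3 uint8, red, green, blue), "range_z" (480x640 float32, m along the optical axis (not along the pixel's ray), 0 where there is no reading), "fx", "fy", "cx", "cy" (pixels), "R" (3x3) and "t" (3): a world point X has camera coordinates R X + t. Camera axes: x right, y down, z forward; pixel columns grow to the right and rows downward; lengths in m; the calibration is good to about 2 mm. A picture is of the moment at which its call begins.
- ctrl.sign_off(): hands the job in, once; it reports no verdict.
Trained networks look in a picture, given as the dict that the camera call returned (one of the last four; its "shot" number tells which), for a name from the list of things; names that differ only in an ending like _2 or _b are one class to them, and where a whole thing is asked for, a point or a joint stands for the part that bears it (a point fixed in the world has none). Each returns a list of dicts, best first, with "score" (0 to 1); they miss things now and then, are a little off and sometimes report something else, mostly with a low value. They report only what shows in the picture. A call takes as long as a camera call. They do not tell look-alikes from the thing itself.
- ctrl.look_for(picture, label): "location" ([x, y, z] in m, in world coordinates, good to about 4 mm: the middle of the surface that is visible of it).
- ctrl.trace(picture, label): "mask" (480x640 bool, what is visible of it).
The state is a dict: "time_s": time; "joint_pos": joint angles; "joint_vel": joint speeds; "tau": joint torques, N m; "ee_pos": TCP position; "ee_rot": TCP orientation; "contact_force": force on the tool from outside, world axes, zero at the start; "ft_torque": the same for the moment, N m; "opening": finger opening in m.
Only numpy, scipy, OpenCV 4.12 (cv2) and the standard library are available. Lean on these libraries where they do the work, as an engineer would, in place of code of your own. Each camera call takes 0.05 s, during which the arm holds its last target.

## Working session

There is one attempt and no reset: what is moved stays moved. The work goes in short steps, Python scripts to look and compute and a tool call to move; the robot and the scene stay as the last step left them, time stands still between calls to the robot, and variables do not carry over. Pictures are saved under pics/ and viewed, and the job is handed in when it is done.

Besides the shell and the picture viewer there is one more tool, called after "Call:" as name(argument=value, ...) on one line, values as JSON. send_rows: Moves the arm, as the interface text tells. Its arguments: {"type":"object","properties":{"slide":{"type":"array"},"turn":{"type":"array"},"claw":{"type":"array"},"grip_force":{"type":"number"}},"required":["slide","turn","claw"]}

```bash
ls; mkdir -p pics; python3 - <<'E'
from cell import ctrl
import cv2,pickle
s=ctrl.read_state(); print(s['time_s'],s['ee_pos'],s['ee_rot'],s['opening'],ctrl.grasp_offset,s['contact_force'])
for n in ['scene','top']:
    f=ctrl.grab_frame(n); cv2.imwrite(f'pics/{n}0.png',f['pixels'][:,:,::-1]); pickle.dump(f,open(f'{n}0.pkl','wb'))
    for l in ['chuck','faceplate','centre','square_tray','round_tray','oblong_tray','mat','jar']:
        for d in ctrl.look_for(f,l): print(n,l,d['score'],d['location'])
E
```

```text
pics
0.0 [ 0.19277573 -0.59388719  0.20312697] [[-9.51167516e-01 -4.49871151e-04  3.08674835e-01]
 [-3.08675159e-01  1.53598992e-03 -9.51166277e-01]
 [-4.62191667e-05 -9.99998719e-01 -1.59984776e-03]] 0.0854117943002848 0.0187 [0.21728085 0.0823064  0.01074988]
scene chuck 0.82 [0.4189, -0.3549, 0.0368]
scene faceplate 0.73 [0.4593, -0.0245, 0.0149]
scene centre 0.67 [0.6321, -0.2836, 0.0475]
scene centre 0.63 [0.7447, -0.1513, 0.0444]
scene centre 0.58 [0.6335, -0.1705, 0.0504]
scene centre 0.58 [0.5961, -0.0567, 0.043]
scene square_tray 0.29 [0.4622, -0.0247, 0.0136]
scene round_tray 0.81 [0.4113, -0.3741, 0.0081]
scene oblong_tray 0.95 [0.4617, -0.0277, 0.0071]
scene mat 0.86 [0.6306, 0.163, 0.0031]
scene jar 0.66 [0.4262, 0.316, 0.0619]
top chuck 0.91 [0.4081, -0.3406, 0.0374]
top chuck 0.53 [0.396, -0.3536, 0.0064]
top faceplate 0.81 [0.4511, -0.0123, 0.0141]
top faceplate 0.31 [0.4462, -0.0122, 0.0048]
top faceplate 0.22 [0.6343, -0.1708, 0.005]
top centre 0.84 [0.6243, -0.2743, 0.041]
top centre 0.82 [0.6234, -0.1565, 0.051]
top centre 0.73 [0.5883, -0.0473, 0.0475]
top centre 0.6 [0.7368, -0.137, 0.042]
top square_tray 0.84 [0.632, -0.17, 0.0095]
top round_tray 0.62 [0.3949, -0.3549, 0.0026]
top oblong_tray 0.61 [0.4415, -0.0105, 0.0079]
top jar 0.73 [0.4217, 0.3247, 0.0875]
```

View pics/scene0.png

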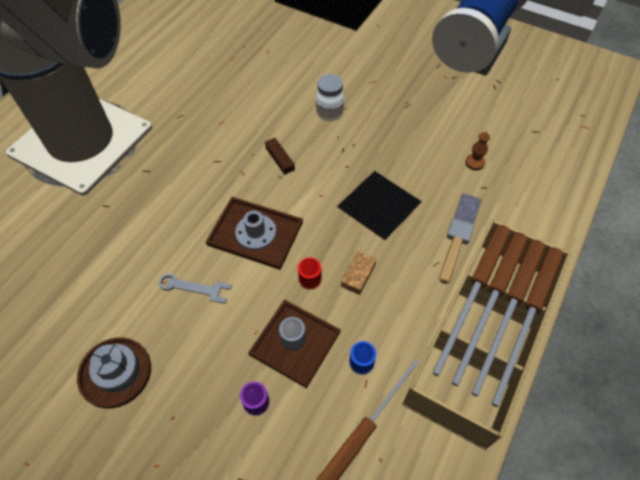

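View pics/top0.png

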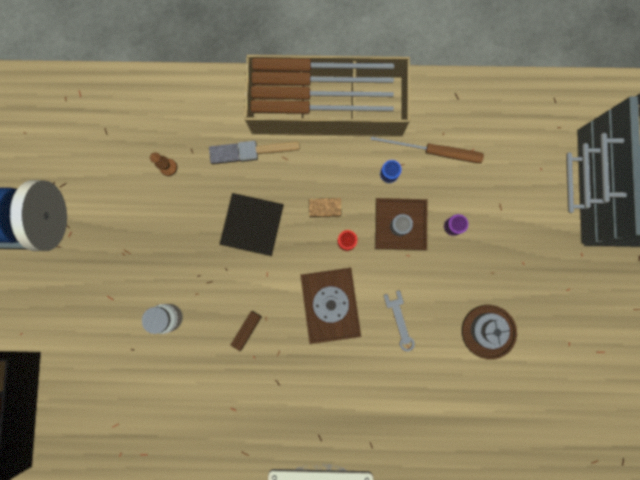

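The scene view shows the following:
- Chuck in the round tray at (113,368).
- Faceplate in the oblong tray at (255,229).
- A steel-grey centre in the square tray at (292,332).
- Mat at (380,204) and jar at (330,97).
- Centre-shaped pieces in red (310,271), blue (363,356) and purple (254,397), which are decoys.

Next I'll confirm the centre in a crop and measure everything from the depth.

```bash
cat > h.py <<'E'
import numpy as np,cv2,pickle
def cloud(f):
    z=f['range_z'];v,u=np.mgrid[:480,:640]
    c=np.stack([(u-f['cx'])/f['fx']*z,(v-f['cy'])/f['fy']*z,z],-1)
    R=np.array(f['R']);t=np.array(f['t'])
    w=(c-t)@R; w[z<=0]=np.nan
    return w
def proj(f,X):
    c=np.array(f['R'])@np.array(X)+np.array(f['t']);return f['fx']*c[0]/c[2]+f['cx'],f['fy']*c[1]/c[2]+f['cy']
E
python3 - <<'E'
from h import *
for n in ['scene','top']:
    f=pickle.load(open(n+'0.pkl','rb'));w=cloud(f)
    print(n,f['fx'],'cam',-np.array(f['R']).T@np.array(f['t']),'tcp px',proj(f,[.193,-.594,.204]))
    pts={'bench':(300,420)} if n=='top' else {}
    if n=='top':
        pts.update(right=(610,180),blueL=(40,215),blackL=(15,400),jar=(155,320),rack=(330,130),dec=(165,165),woodblk=(245,330),wrench=(400,320))
    for k,(u,v) in pts.items(): print(k,w[v,u])
    for nm,c in dict(chuck=(.404,-.353),face=(.449,-.012),cen=(.63,-.165),jar=(.42,.325)).items():
        m=(np.hypot(w[...,0]-c[0],w[...,1]-c[1])<.06)&(w[...,2]>.016)
        z=w[...,2][m];print(nm,m.sum(),z.max(),np.histogram(z,bins=np.arange(.0,.1,.006))[0])
    hh=w[...,2]; 
    print('max z in workspace',np.nanmax(np.where((np.abs(w[...,1])<.45)&(w[...,0]>.25)&(w[...,0]<.8),hh,0)))
f=pickle.load(open('scene0.pkl','rb'))['pixels'][230:430,200:400,::-1]
g=pickle.load(open('top0.pkl','rb'))['pixels'][130:270,320:500,::-1]
cv2.imwrite('pics/crop1.png',np.hstack([cv2.resize(f,(400,400),interpolation=3),cv2.resize(g,(400,400),interpolation=3)]))
E
```

```text
scene 540.7211528478206 cam [ 0.83880046 -0.43568958  0.86248102] tcp px (np.float64(-206.09122596601378), np.float64(403.23080541009153))
chuck 1910 0.06794137438565649 [  0   0  85  85  78 415 319  59  57  52 701  59   0   0   0   0]
face 552 0.05839412490298099 [  0   0  89  40  34  34  40  32 141 142   0   0   0   0   0   0]
cen 716 0.0730422077626426 [  0   0  53  39  29  36  29  53 207 134  97  37   2   0   0   0]
jar 1054 0.09014356690598138 [  0   0  16  64  55  59  51  73  66  98  73  34  54 126 284   1]
max z in workspace 0.0940575333293542
top 439.5827814601997 cam [ 0.49106382 -0.00966964  0.96207682] tcp px (np.float64(682.0780733552951), np.float64(475.6168359838244))
bench [0.20825958 0.04566899 0.00109821]
right [ 0.70528057 -0.54962176  0.12324363]
blueL [0.61846392 0.55015834 0.12713677]
blackL [0.25389194 0.61238959 0.06555226]
jar [0.41871012 0.33219158 0.08593666]
rack [ 0.82909114 -0.00741373  0.03525622]
dec [0.7418563  0.34214628 0.05072056]
woodblk [0.3962223  0.16485885 0.02284777]
wrench [ 0.42235803 -0.16381658  0.01059034]
chuck 1081 0.0689444317426113 [  0   0  45  36  34 255 178  25  24  32 409  43   0   0   0   0]
face 334 0.05764247219270464 [  0   0  81  14   0   2   0   1 120 116   0   0   0   0   0   0]
cen 384 0.07498153978660703 [  0   0  30  12   8  10  10  32 118  78  66  19   1   0   0   0]
jar 955 0.08871870289778563 [  0   0   4  26  30  28  37  30  47  87  51   5  30 184 396   0]
max z in workspace 0.09324088940446111
```

View pics/crop1.png

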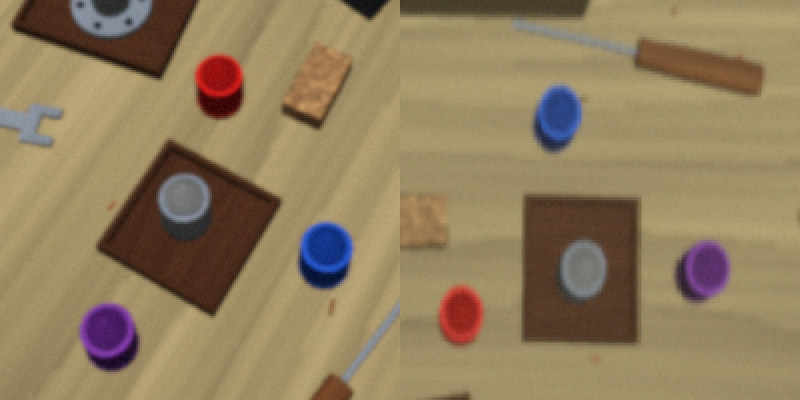

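The grey one in the square tray (scene (292,332), top (402,224)) is the centre. It is bare steel and stands in a tray, whereas the red, blue and purple ones are look-alikes. Now I'll fit poses by matching projected outlines to the masks.

```bash
cat >> h.py <<'E'
from scipy.optimize import minimize
a=np.linspace(0,2*np.pi,60,endpoint=False)
def cyl(d,z0,z1): return np.vstack([np.c_[d/2*np.cos(a),d/2*np.sin(a),0*a+z] for z in (z0,z1)])
def box(x,y,z0,z1): return np.array([[i*x/2,j*y/2,z] for i in(-1,1) for j in (-1,1) for z in (z0,z1)])
M={'chuck':[cyl(72,0,30),cyl(48,30,58)],'faceplate':[cyl(76,0,8),cyl(36,8,48)],'centre':[cyl(42,0,44),np.vstack([cyl(32,44,44.1),[[0,0,66]]])],
'square_tray':[box(112,112,0,14)],'round_tray':[cyl(116,0,14)],'oblong_tray':[box(150,112,0,14)],'mat':[box(120,120,0,4)],'jar':[cyl(60,0,85)]}
def render(f,name,p,z0):
    c,s=np.cos(p[2]),np.sin(p[2]);Rz=np.array([[c,-s,0],[s,c,0],[0,0,1]])
    img=np.zeros((480,640),np.uint8);R=np.array(f['R']);t=np.array(f['t'])
    for P in M[name]:
        X=P/1000@Rz.T+[p[0],p[1],z0]; C=X@R.T+t
        uv=np.c_[f['fx']*C[:,0]/C[:,2]+f['cx'],f['fy']*C[:,1]/C[:,2]+f['cy']]
        h=cv2.convexHull(((uv)*16).astype(np.float32)).round().astype(np.int32)
        cv2.fillConvexPoly(img,h,255,cv2.LINE_AA,4)
    return img/255.
def fit(fs,masks,name,p0,z0,yaw):
    def cost(q):
        p=[q[0]/1000+p0[0],q[1]/1000+p0[1],(q[2]/100 if yaw else 0)+p0[2]]
        return sum(1-np.minimum(r,m).sum()/np.maximum(r,m).sum() for f,m in zip(fs,masks) for r in [render(f,name,p,z0)])
    best=None
    for st in ([0,0,0],[6,6,5],[-6,4,-5],[5,-6,10],[0,0,-15]):
        r=minimize(cost,st if yaw else st[:2],method='Nelder-Mead',options=dict(initial_simplex=None,xatol=.05,fatol=1e-5))
        if best is None or r.fun<best.fun: best=r
    q=best.x
    return np.round([q[0]/1000+p0[0],q[1]/1000+p0[1],(q[2]/100 if yaw else 0)+p0[2]],4),round(best.fun/len(fs),3)
E
cat > m.py <<'E'
from h import *
from cell import ctrl
G={'chuck':(.404,-.345,0,.006),'faceplate':(.449,-.012,0,.006),'centre':(.628,-.162,0,.006),'square_tray':(.632,-.17,0,0),'round_tray':(.396,-.354,0,0),'oblong_tray':(.446,-.012,1.6,0),'mat':(.626,.165,.2,0),'jar':(.42,.325,0,0)}
fs=[ctrl.grab_frame(n) for n in ('scene','top')]
for n,g in G.items():
    ms=[]
    for f in fs:
        T=[]
        for d in ctrl.trace(f,n):
            m=d['mask'].astype(np.uint8); r=render(f,n,g[:3],g[3])>.5
            T.append(((m>0)&r).sum()/((m>0)|r).sum())
            if T[-1]==max(T): b=m
        if not T or max(T)<.3: print(n,'no mask',T);ms.append(None);continue
        if 'tray' in n or n=='mat':
            h=cv2.convexHull(cv2.findNonZero(b)); b=b*0; cv2.fillConvexPoly(b,h,1)
        ms.append(b)
    ok=[i for i in (0,1) if ms[i] is not None]
    yaw=n in('square_tray','oblong_tray','mat')
    out=[fit([fs[i]],[ms[i].astype(float)],n,g[:3],g[3],yaw) for i in ok]
    print(n,out, 'both',fit([fs[i] for i in ok],[ms[i].astype(float) for i in ok],n,g[:3],g[3],yaw) if ok else '')
E
python3 m.py; python3 - <<'E'
from h import *
for n in ['scene','top']:
    f=pickle.load(open(n+'0.pkl','rb'));w=cloud(f)
    for nm,c,z0,z1,r in [('chuck',(.404,-.35),.058,.08,.04),('face',(.449,-.012),.049,.08,.035),('cen',(.628,-.16),.046,.08,.035),('jar',(.42,.325),.08,.1,.04)]:
        m=(np.hypot(w[...,0]-c[0],w[...,1]-c[1])<r)&(w[...,2]>z0)&(w[...,2]<z1)
        P=w[m];print(n,nm,m.sum(),P.mean(0).round(4),((P.max(0)+P.min(0))/2)[:2].round(4))
E
```

```text
chuck [(array([ 0.4062, -0.3491,  0.    ]), np.float64(0.113)), (array([ 0.4056, -0.3486,  0.    ]), np.float64(0.08))] both (array([ 0.4056, -0.3493,  0.    ]), np.float64(0.097))
faceplate [(array([ 0.4556, -0.0162,  0.    ]), np.float64(0.101)), (array([ 0.4529, -0.0151,  0.    ]), np.float64(0.127))] both (array([ 0.4552, -0.0164,  0.    ]), np.float64(0.115))
centre [(array([ 0.6266, -0.163 ,  0.    ]), np.float64(0.12)), (array([ 0.6234, -0.16  ,  0.    ]), np.float64(0.09))] both (array([ 0.6247, -0.1615,  0.    ]), np.float64(0.114))
square_tray [(array([ 0.6318, -0.1663, -0.0088]), np.float64(0.021)), (array([ 0.6299, -0.1654, -0.0136]), np.float64(0.037))] both (array([ 0.6311, -0.1659, -0.0075]), np.float64(0.034))
round_tray [(array([ 0.4028, -0.3536,  0.    ]), np.float64(0.043)), (array([ 0.401 , -0.3521,  0.    ]), np.float64(0.068))] both (array([ 0.4022, -0.3534,  0.    ]), np.float64(0.059))
oblong_tray [(array([ 0.453 , -0.0161,  1.2793]), np.float64(0.311)), (array([ 0.446, -0.012,  0.15 ]), np.float64(0.093))] both (array([ 0.446 , -0.012 ,  0.1499]), np.float64(0.114))
mat [(array([ 0.627 ,  0.162 , -0.2056]), np.float64(0.029)), (array([ 0.6247,  0.1633, -0.1958]), np.float64(0.025))] both (array([ 0.6262,  0.1627, -0.2058]), np.float64(0.037))
jar [(array([0.4193, 0.335 , 0.    ]), np.float64(0.144)), (array([0.4184, 0.3307, 0.    ]), np.float64(0.118))] both (array([0.4183, 0.3347, 0.    ]), np.float64(0.135))
scene chuck 776 [ 0.4093 -0.3512  0.0638] [ 0.4082 -0.351 ]
scene face 279 [ 0.4566 -0.0174  0.054 ] [ 0.4568 -0.0168]
scene cen 502 [ 0.6283 -0.1655  0.0559] [ 0.6267 -0.1626]
scene jar 392 [0.4215 0.3298 0.085 ] [0.4202 0.3327]
top chuck 461 [ 0.4054 -0.3481  0.0638] [ 0.4049 -0.3492]
top face 236 [ 0.4532 -0.0142  0.0539] [ 0.4531 -0.0146]
top cen 304 [ 0.6229 -0.1596  0.0559] [ 0.6238 -0.1605]
top jar 571 [0.4184 0.3333 0.0847] [0.4185 0.3336]
```

```bash
python3 - <<'E'
s=open('h.py').read()
s=s.replace("options=dict(initial_simplex=None,","options=dict(initial_simplex=np.vstack([st[:n_]]+[np.array(st[:n_])+4*np.eye(n_)[k] for k in range(n_)]),")
s=s.replace("    best=None\n","    best=None; n_=3 if yaw else 2\n")
open('h.py','w').write(s)
s=open('m.py').read().replace("-.012,1.6,0)","-.012,.14,0)").replace(".165,.2,0)",".165,-.2,0)")
open('m.py','w').write(s)
E
python3 m.py
```

```text
chuck [(array([ 0.4068, -0.3504,  0.    ]), np.float64(0.082)), (array([ 0.4043, -0.3482,  0.    ]), np.float64(0.076))] both (array([ 0.405 , -0.3497,  0.    ]), np.float64(0.085))
faceplate [(array([ 0.4552, -0.0145,  0.    ]), np.float64(0.095)), (array([ 0.4525, -0.0143,  0.    ]), np.float64(0.132))] both (array([ 0.455 , -0.0146,  0.    ]), np.float64(0.114))
centre [(array([ 0.6263, -0.1625,  0.    ]), np.float64(0.054)), (array([ 0.6231, -0.1588,  0.    ]), np.float64(0.247))] both (array([ 0.6263, -0.1625,  0.    ]), np.float64(0.154))
square_tray [(array([ 0.6322, -0.1662, -0.0189]), np.float64(0.025)), (array([ 0.6298, -0.1645,  0.0085]), np.float64(0.03))] both (array([ 0.6312, -0.1655, -0.0087]), np.float64(0.041))
round_tray [(array([ 0.403 , -0.3534,  0.    ]), np.float64(0.059)), (array([ 0.4012, -0.3526,  0.    ]), np.float64(0.06))] both (array([ 0.402 , -0.3535,  0.    ]), np.float64(0.061))
oblong_tray [(array([ 0.4527, -0.0148,  0.155 ]), np.float64(0.021)), (array([ 0.4513, -0.0134,  0.1572]), np.float64(0.03))] both (array([ 0.452 , -0.0141,  0.1542]), np.float64(0.031))
mat [(array([ 0.6267,  0.1625, -0.1957]), np.float64(0.035)), (array([ 0.6249,  0.1629, -0.2064]), np.float64(0.03))] both (array([ 0.6259,  0.1626, -0.1957]), np.float64(0.037))
jar [(array([0.4193, 0.335 , 0.    ]), np.float64(0.166)), (array([0.4204, 0.3306, 0.    ]), np.float64(0.132))] both (array([0.4204, 0.3317, 0.    ]), np.float64(0.152))
```

Poses (m), averaged over both cameras:

| Thing | x | y | Note |
|---|---|---|---|
| chuck | 0.4055 | -0.3495 | |
| faceplate | 0.454 | -0.015 | |
| centre | 0.625 | -0.161 | |
| square tray | 0.631 | -0.1655 | |
| round tray | 0.402 | -0.353 | |
| oblong tray | 0.452 | -0.014 | yaw 0.155 rad |
| mat | 0.626 | 0.1627 | |
| jar | 0.419 | 0.333 | |

Order of moves:
1. Centre to the mat.
2. Chuck to the square tray.
3. Faceplate to the round tray.
4. Centre to the oblong tray.

First I'll travel toward the centre and square the tool to the world axes.

Call:
send_rows(slide=[[-34, 0, -17.4], [-68, 0, -34.8], [-102, 0, -52.2], [-136, 0, -69.6], [-170, 0, -87], [-204, 0, -104.4], [-238, 0, -121.8], [-272, 0, -139]], turn=[[0, 0.08, 0], [0, 0.16, 0], [0, 0.24, 0], [0, 0.314, 0], [0, 0.314, 0], [0, 0.314, 0], [0, 0.314, 0], [0, 0.314, 0]], claw=[85, 85, 85, 85, 85, 85, 85, 85], grip_force=60)

```text
time_s: 3.37
ee_pos: [0.4098, -0.3768, 0.2041]
ee_rot: [[-1.0, 0.0, -0.0], [0.0, -0.0, -1.0], [-0.0, -1.0, 0.0]]
contact_force: [0.0, 0.0, -0.2]
opening: 0.0851
```

Call:
send_rows(slide=[[-27, 0, -27], [-54, 0, -54], [-81, 0, -81], [-108, 0, -108], [-135, 0, -135], [-162, 0, -162], [-189, 0, -189], [-215, 0, -216]], turn=[[0, 0, 0], [0, 0, 0], [0, 0, 0], [0, 0, 0], [0, 0, 0], [0, 0, 0], [0, 0, 0], [0, 0, 0]], claw=[85, 85, 85, 85, 85, 85, 85, 85])

```text
time_s: 4.03
ee_pos: [0.6251, -0.1607, 0.2041]
ee_rot: [[-1.0, 0.0, 0.0], [-0.0, -0.0, -1.0], [-0.0, -1.0, 0.0]]
contact_force: [0.5, -0.6, -0.7]
opening: 0.0851
```

Call:
send_rows(slide=[[0, 30, 0], [0, 60, 0], [0, 90, 0], [0, 115, 0], [0, 135, 0], [0, 150, 0], [0, 160, 0], [0, 160, 0]], turn=[[0, 0, 0], [0, 0, 0], [0, 0, 0], [0, 0, 0], [0, 0, 0], [0, 0, 0], [0, 0, 0], [0, 0, 0]], claw=[85, 85, 85, 85, 85, 85, 85, 85])

```text
time_s: 4.7
ee_pos: [0.6223, -0.1619, 0.0416]
ee_rot: [[-1.0, -0.004, -0.0], [0.0, 0.001, -1.0], [0.004, -1.0, -0.001]]
contact_force: [-0.8, -0.0, -0.9]
opening: 0.0852
```

Call:
send_rows(slide=[[0, 8, 0], [0, 16, 0], [0, 22, 0], [0, 24, 0], [0, 24, 0]], turn=[[0, 0, 0], [0, 0, 0], [0, 0, 0], [0, 0, 0], [0, 0, 0]], claw=[85, 85, 85, 85, 85])

```text
time_s: 5.12
ee_pos: [0.6235, -0.1622, 0.0195]
ee_rot: [[-1.0, -0.001, -0.0], [0.0, 0.0, -1.0], [0.001, -1.0, -0.0]]
contact_force: [-0.1, 0.2, 0.3]
opening: 0.0852
```

```bash
python3 - <<'E'
from h import *
from cell import ctrl
f=ctrl.grab_frame('scene');cv2.imwrite('pics/s1.png',cv2.resize(f['pixels'][200:440,140:460,::-1],(800,600),interpolation=3))
s=ctrl.read_state();print(s['ee_pos'],s['joint_vel'])
E
```

```text
[ 0.62378444 -0.16234437  0.01992737] [-6.99029177e-05 -6.75292291e-03 -4.41250950e-03  1.42494059e-04
  2.07732705e-03 -1.79574866e-04]
```

View pics/s1.png

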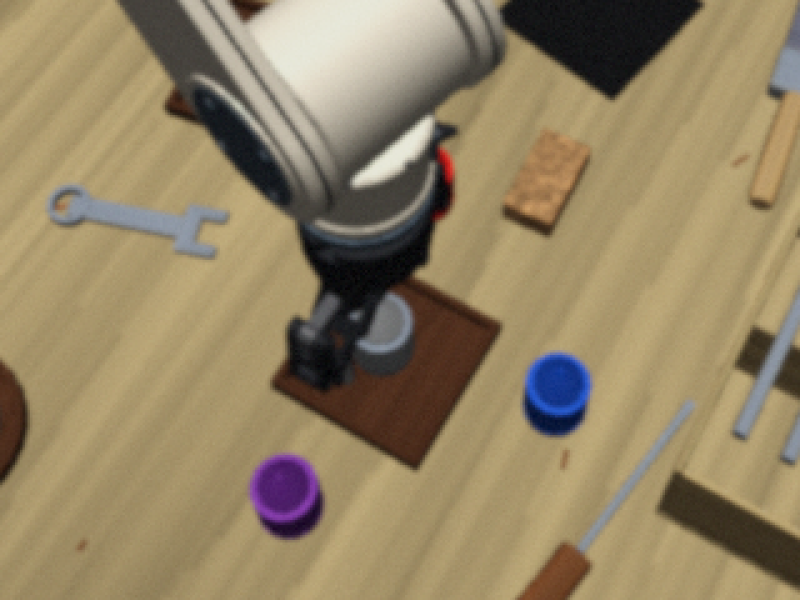

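```bash
python3 - <<'E'
from h import *
from cell import ctrl
f=ctrl.grab_frame('scene');im=cv2.resize(f['pixels'][200:440,140:460,::-1],(800,600),interpolation=3).copy()
w=cloud(f)
def dot(X,c):
    u,v=proj(f,X);cv2.circle(im,(int((u-140)*2.5),int((v-200)*2.5)),3,c,-1)
for dx in(-.011,.011):
  for z in (.033,.07): 
    dot([.6238+dx,-.1623-.0427,z],(0,255,0));dot([.6238+dx,-.1623-.057,z],(0,255,255))
dot([.625,-.161,.072],(0,0,255))
cv2.imwrite('pics/s2.png',im)
m=(w[...,2]>.02)&(w[...,2]<.06)&(abs(w[...,0]-.624)<.04)&(w[...,1]<-.19)&(w[...,1]>-.24)
print(w[m].min(0),w[m].max(0),w[m].mean(0))
E
```

```text
[ 0.63041814 -0.21165982  0.05921542] [ 0.63041814 -0.21165982  0.05921542] [ 0.63041814 -0.21165982  0.05921542]
```

View pics/s2.png

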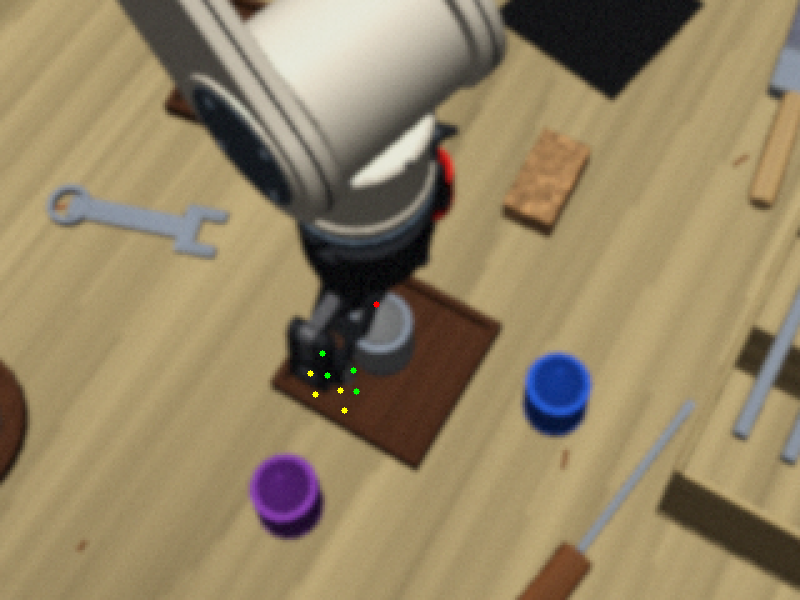

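```bash
python3 - <<'E'
from h import *
from cell import ctrl
f=ctrl.grab_frame('scene');w=cloud(f)
def P(cx,cy): 
    u=int(140+cx/2.5);v=int(200+cy/2.5);return (cx,cy),w[v,u].round(4)
for c in [(305,330),(305,350),(310,375),(325,380),(335,380),(340,350),(350,330),(385,305),(385,320),(395,325),(385,360),(370,310),(450,350)]:print(*P(*c))
c=(.625,-.161)
m=(np.hypot(w[...,0]-c[0],w[...,1]-c[1])<.03)&(w[...,2]>.046)&(w[...,2]<.08)&(f['pixels'].mean(-1)>70)
print(m.sum(),w[m].mean(0),w[m].min(0),w[m].max(0))
im=cv2.resize(f['pixels'][300:380,240:340,::-1],(800,640),interpolation=2)[:600];cv2.imwrite('pics/s3.png',im)
E
```

```text
(305, 330) [ 0.6237 -0.2256  0.1645]
(305, 350) [ 0.6263 -0.2318  0.152 ]
(310, 375) [ 0.6265 -0.2331  0.1166]
(325, 380) [ 0.6374 -0.2331  0.123 ]
(335, 380) [ 0.632  -0.2194  0.0837]
(340, 350) [ 0.6338 -0.2119  0.1177]
(350, 330) [ 0.6354 -0.202   0.1289]
(385, 305) [ 0.6281 -0.1563  0.0652]
(385, 320) [ 0.6334 -0.165   0.0651]
(395, 325) [ 0.6386 -0.162   0.0568]
(385, 360) [ 0.6394 -0.1779  0.0329]
(370, 310) [ 0.6424 -0.19    0.1417]
(450, 350) [ 0.667  -0.1416  0.0049]
339 [ 0.63381876 -0.16513943  0.05560246] [ 0.60735328 -0.18333558  0.04625369] [ 0.64752198 -0.14181994  0.07255426]
```

View pics/s3.png

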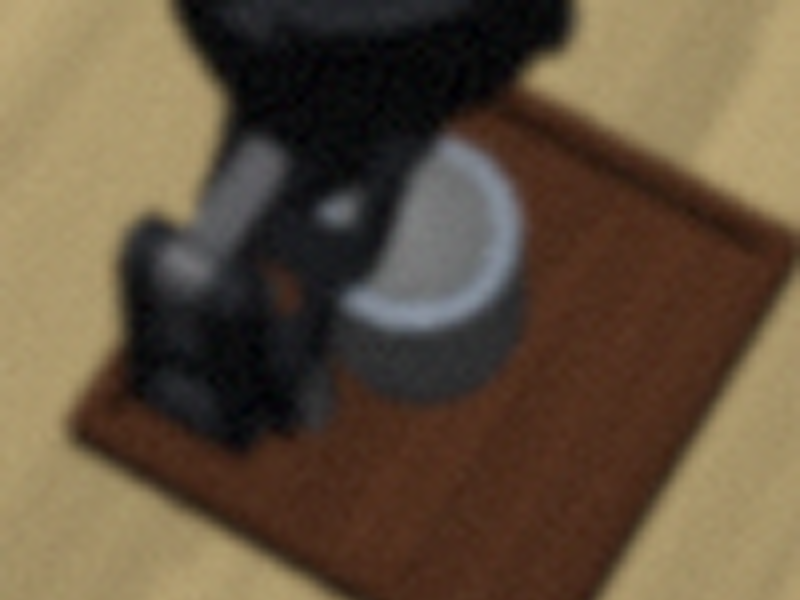

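```bash
python3 - <<'E'
from h import *
from cell import ctrl
f=ctrl.grab_frame('scene');w=cloud(f)
for v in range(340,357,2):
    print(v,[tuple((w[v,u]*1000).round().astype(int)) for u in range(262,284,3)])
E
```

```text
340 [(np.int64(626), np.int64(-232), np.int64(153)), (np.int64(632), np.int64(-231), np.int64(158)), (np.int64(636), np.int64(-231), np.int64(162)), (np.int64(638), np.int64(-226), np.int64(153)), (np.int64(629), np.int64(-211), np.int64(111)), (np.int64(635), np.int64(-212), np.int64(119)), (np.int64(637), np.int64(-207), np.int64(111)), (np.int64(622), np.int64(-183), np.int64(40))]
342 [(np.int64(625), np.int64(-231), np.int64(142)), (np.int64(632), np.int64(-233), np.int64(154)), (np.int64(637), np.int64(-232), np.int64(158)), (np.int64(638), np.int64(-227), np.int64(149)), (np.int64(632), np.int64(-215), np.int64(113)), (np.int64(636), np.int64(-213), np.int64(114)), (np.int64(637), np.int64(-208), np.int64(104)), (np.int64(621), np.int64(-183), np.int64(30))]
344 [(np.int64(626), np.int64(-233), np.int64(140)), (np.int64(631), np.int64(-233), np.int64(145)), (np.int64(636), np.int64(-232), np.int64(150)), (np.int64(638), np.int64(-228), np.int64(142)), (np.int64(633), np.int64(-217), np.int64(112)), (np.int64(637), np.int64(-215), np.int64(112)), (np.int64(636), np.int64(-208),
[... 1769 characters left out ...]
 np.int64(-236), np.int64(118)), (np.int64(638), np.int64(-232), np.int64(113)), (np.int64(631), np.int64(-219), np.int64(74)), (np.int64(618), np.int64(-199), np.int64(9)), (np.int64(622), np.int64(-196), np.int64(8)), (np.int64(625), np.int64(-192), np.int64(2))]
356 [(np.int64(597), np.int64(-213), np.int64(4)), (np.int64(602), np.int64(-211), np.int64(6)), (np.int64(636), np.int64(-237), np.int64(115)), (np.int64(611), np.int64(-206), np.int64(5)), (np.int64(615), np.int64(-204), np.int64(6)), (np.int64(619), np.int64(-201), np.int64(5)), (np.int64(624), np.int64(-199), np.int64(6)), (np.int64(628), np.int64(-196), np.int64(7))]<stdin>:5: RuntimeWarning: invalid value encountered in cast
```

The picture shows the near finger beside the centre at about (275,345), with the jaws spanning it. I'll close and check that the opening matches the 42 mm body.

Call:
send_rows(slide=[[0, 0, 0], [0, 0, 0], [0, 0, 0], [0, 0, 0], [0, 0, 0], [0, 0, 0], [0, 0, 0], [0, 0, 0]], turn=[[0, 0, 0], [0, 0, 0], [0, 0, 0], [0, 0, 0], [0, 0, 0], [0, 0, 0], [0, 0, 0], [0, 0, 0]], claw=[75, 65, 55, 50, 45, 40, 38, 38], grip_force=50)

```text
time_s: 5.98
ee_pos: [0.6247, -0.1625, 0.0212]
ee_rot: [[-1.0, 0.002, -0.0], [0.0, -0.001, -1.0], [-0.002, -1.0, 0.001]]
contact_force: [-1.9, 1.4, 8.4]
opening: 0.0383
```

```bash
python3 - <<'E'
from h import *
from cell import ctrl
f=ctrl.grab_frame('scene');im=cv2.resize(f['pixels'][300:380,240:340,::-1],(800,640),interpolation=2)[:600];cv2.imwrite('pics/s4.png',im)
E
```

```text
(no output)
```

View pics/s4.png

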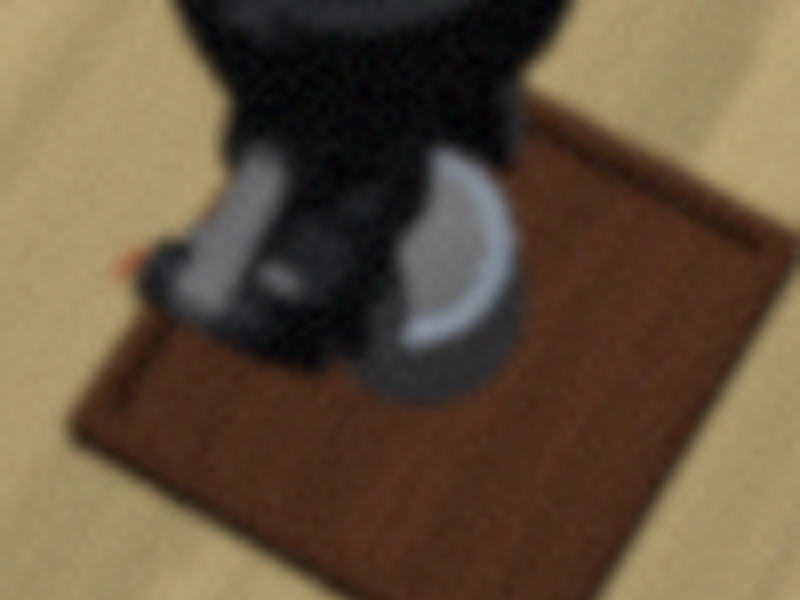

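```bash
python3 - <<'E'
from h import *
from cell import ctrl
s=ctrl.read_state();print(s['opening'],s['contact_force'],s['ee_pos'])
f=ctrl.grab_frame('scene');w=cloud(f);p=f['pixels'].astype(int)
g=p.mean(-1)
v,u=np.mgrid[:480,:640]
m=(u>285)&(u<306)&(v>317)&(v<352)&(p[...,2]>p[...,0]+8)&(g>110)
P=w[m];print(m.sum(),P.mean(0),P.min(0),P.max(0))
c=P.mean(0);print(np.linalg.svd(P-c)[2][2])
f0=pickle.load(open('scene0.pkl','rb'));w0=cloud(f0);q=f0['pixels'].astype(int)
m0=(u>270)&(u<310)&(v>315)&(v<352)&(q[...,2]>q[...,0]+8)&(q.mean(-1)>110)
P=w0[m0];print(m0.sum(),P.mean(0),P.min(0),P.max(0));print(np.linalg.svd(P-P.mean(0))[2][2])
im=np.hstack([cv2.resize(x['pixels'][305:365,265:325,::-1],(400,400),interpolation=2) for x in (f0,f)]);cv2.imwrite('pics/s5.png',im)
E
```

```text
0.03764879648965404 [-1.70157256  1.57995181  8.04740081] [ 0.6246379  -0.16249444  0.02109089]
95 [ 0.63946309 -0.16332419  0.0519945 ] [ 0.62450738 -0.18306994  0.04785693] [ 0.64692752 -0.14676421  0.05987313]
[ 0.03030371 -0.08435819  0.99597459]
184 [nan nan nan] [nan nan nan] [nan nan nan]Traceback (most recent call last):
  File "<stdin>", line 12, in <module>
    u, s, vh = gufunc(a, signature=signature)
               ~~~~~~^^^^^^^^^^^^^^^^^^^^^^^^
    raise LinAlgError("SVD did not converge")
numpy.linalg.LinAlgError: SVD did not converge
```

Call:
send_rows(slide=[[0, 0, 0], [0, 0, 0], [0, 0, 0]], turn=[[0, 0, 0], [0, 0, 0], [0, 0, 0]], claw=[38, 38, 38])

```text
time_s: 6.33
ee_pos: [0.6247, -0.1625, 0.0211]
ee_rot: [[-1.0, 0.002, -0.0], [0.0, -0.001, -1.0], [-0.002, -1.0, 0.001]]
contact_force: [-1.1, 0.8, 7.9]
opening: 0.0379
```

```bash
python3 - <<'E'
from h import *
from cell import ctrl
s=ctrl.read_state();print(s['opening'],s['contact_force'],s['ft_torque'],s['ee_pos'])
f=ctrl.grab_frame('scene');f0=pickle.load(open('scene0.pkl','rb'))
im=np.hstack([cv2.resize(x['pixels'][305:365,265:325,::-1],(400,400),interpolation=2) for x in (f0,f)]);cv2.imwrite('pics/s5.png',im)
E
```

```text
0.037895535053530306 [-1.08563939  0.79785635  7.88026607] [0.01810547 0.22965195 0.0145057 ] [ 0.62465945 -0.16252369  0.0211316 ]
```

View pics/s5.png

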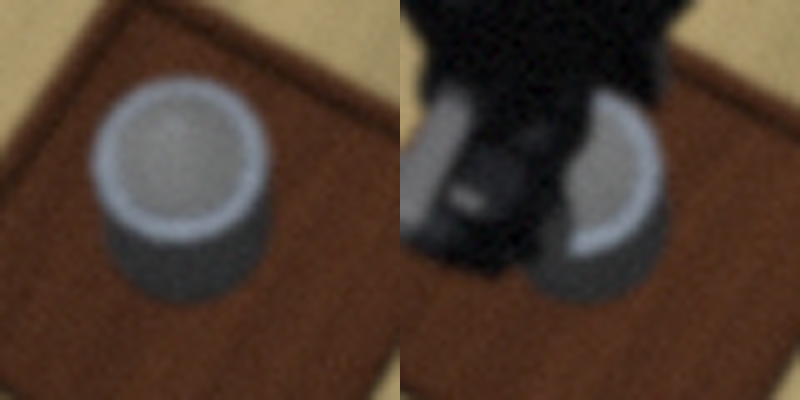

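The reading disagrees with a body grip: 38 mm is less than 42 mm. The piece also tilts by about 4°, its ring at scene (292,330) having dropped about 2 px. The pad tips seem to sit higher than I assumed and rest on the ring. I'll open, rise and check where the fingertips really are.

Call:
send_rows(slide=[[0, 0, 0], [0, 0, 0], [0, 0, 0], [0, 0, 0], [0, 0, 0], [0, -10, 0], [0, -40, 0], [0, -70, 0]], turn=[[0, 0, 0], [0, 0, 0], [0, 0, 0], [0, 0, 0], [0, 0, 0], [0, 0, 0], [0, 0, 0], [0, 0, 0]], claw=[42, 50, 60, 70, 80, 85, 85, 85])

```text
time_s: 7.05
ee_pos: [0.6225, -0.162, 0.0897]
ee_rot: [[-1.0, -0.003, -0.0], [0.0, 0.001, -1.0], [0.003, -1.0, -0.001]]
contact_force: [0.7, -0.4, -0.0]
opening: 0.0851
```

Call:
send_rows(slide=[[0, -35, 0], [0, -65, 0], [0, -85, 0], [0, -90, 0], [0, -90, 0]], turn=[[0, 0, 0], [0, 0, 0], [0, 0, 0], [0, 0, 0], [0, 0, 0]], claw=[85, 85, 85, 85, 85])

```text
time_s: 7.47
ee_pos: [0.6249, -0.1627, 0.1825]
ee_rot: [[-1.0, 0.004, -0.0], [0.0, -0.001, -1.0], [-0.004, -1.0, 0.001]]
contact_force: [-0.2, -0.8, -0.4]
opening: 0.0851
```

```bash
cat > tip.py <<'E'
from h import *
from cell import ctrl
import sys
s=ctrl.read_state();e=s['ee_pos'];print(e,s['opening'],s['contact_force'])
f=ctrl.grab_frame('scene');w=cloud(f)
im=f['pixels'][:,:,::-1].copy()
for dy in (-.0427,.0427,-.057,.057):
  for z in (0,.013,.0187,.0727):
    u,v=proj(f,[e[0],e[1]+dy,e[2]+z]);cv2.circle(im,(int(u),int(v)),1,(0,255,0) if abs(dy)<.05 else (0,255,255),-1)
u,v=proj(f,e);u=int(u);v=int(v);print(u,v)
x0=max(0,u-100);y0=max(0,v-120)
cv2.imwrite(sys.argv[1],cv2.resize(im[y0:y0+180,x0:x0+220],(800,655),interpolation=2)[:600])
m=(np.hypot(w[...,0]-e[0],w[...,1]-e[1])<.1)&(w[...,2]>.08)&(w[...,2]<e[2]+.15)
P=w[m];h=P[:,2]-e[2]
for a in np.arange(-.03,.15,.01):
    k=(h>=a)&(h<a+.01)
    if k.sum(): q=P[k]-e;print(round(a,3),k.sum(),'x',q[:,0].min().round(3),q[:,0].max().round(3),'y',q[:,1].min().round(3),q[:,1].max().round(3))
E
python3 tip.py pics/t1.png
```

```text
[ 0.62494058 -0.16268931  0.18245063] 0.08514517899748567 [-0.19832648 -0.83503876 -0.41291047]
285 290
0.04 54 x -0.005 0.012 y -0.054 0.049
0.05 79 x -0.0 0.013 y -0.058 0.055
0.06 63 x 0.005 0.013 y -0.057 0.047
0.07 35 x 0.007 0.012 y -0.056 0.048
0.08 75 x 0.002 0.015 y -0.072 0.072
0.09 258 x -0.011 0.018 y -0.075 0.073
0.1 277 x -0.011 0.018 y -0.074 0.072
0.11 205 x -0.016 0.02 y -0.073 0.07
0.12 259 x -0.011 0.021 y -0.072 0.068
0.13 288 x -0.012 0.021 y -0.07 0.068
0.14 481 x -0.011 0.015 y -0.07 0.066
```

View pics/t1.png

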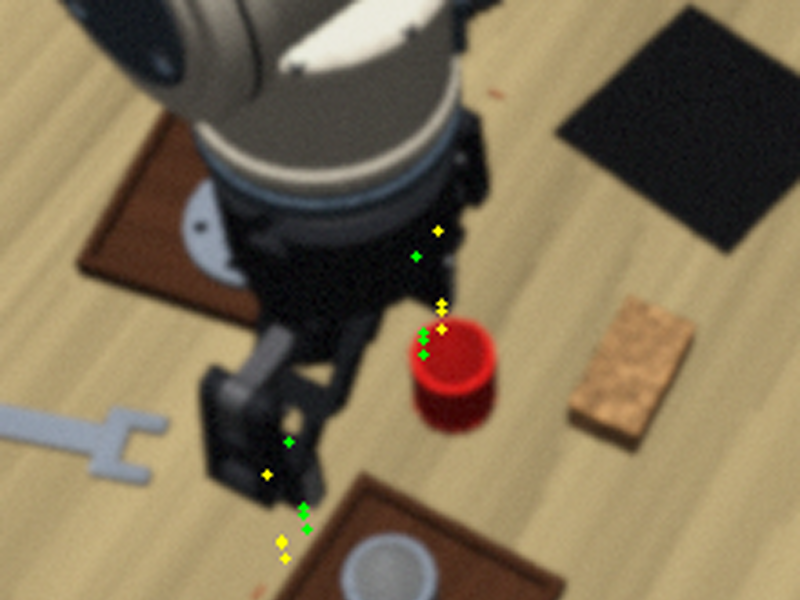

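The fingertips, when open, are about 42 mm behind the reported TCP (green dots against the finger bottom at scene ~(270,305)). The grasp therefore has to go about 30 mm deeper than the text suggests. I'll re-check where the centre stands now.

```bash
cat > one.py <<'E'
from h import *
from cell import ctrl
import sys
def one(n,g,cams=('scene','top')):
    for c in cams:
        f=ctrl.grab_frame(c);T=[]
        for d in ctrl.trace(f,n):
            m=d['mask'];r=render(f,n,g[:3],g[3])>.5;T.append(((m&r).sum()/(m|r).sum(),m,d['score']))
        if not T: print(c,n,'none');continue
        T.sort(key=lambda q:-q[0]); print(c,n,'iou',round(T[0][0],2),fit([f],[T[0][1].astype(float)],n,g[:3],g[3],False))
        w=cloud(f);zt=g[3]+{'chuck':.058,'faceplate':.048,'centre':.044}[n];R={'chuck':.03,'faceplate':.024,'centre':.027}[n]
        m=(np.hypot(w[...,0]-g[0],w[...,1]-g[1])<R+.01)&(abs(w[...,2]-zt)<.006)
        if m.sum()>20:print('  top pts',m.sum(),w[m].mean(0).round(4),((w[m].min(0)+w[m].max(0))/2).round(4))
one(sys.argv[1],[float(x) for x in sys.argv[2:6]])
E
python3 one.py centre .625 -.162 0 .006
```

```text
scene centre iou 0.89 (array([ 0.6259, -0.1628,  0.    ]), np.float64(0.113))
  top pts 299 [ 0.6291 -0.1666  0.0506] [ 0.6265 -0.1632  0.05  ]
top centre iou 0.0 (array([ 0.625, -0.162,  0.   ]), np.float64(1.0))
  top pts 74 [ 0.6253 -0.1469  0.0503] [ 0.6249 -0.1484  0.0499]
```

Call:
send_rows(slide=[[0, 35, 0], [0, 70, 0], [0, 100, 0], [0, 125, 0], [0, 145, 0], [0, 160, 0], [0, 167, 0], [0, 170, 0]], turn=[[0, 0, 0], [0, 0, 0], [0, 0, 0], [0, 0, 0], [0, 0, 0], [0, 0, 0], [0, 0, 0], [0, 0, 0]], claw=[85, 85, 85, 85, 85, 85, 85, 85])

```text
time_s: 8.38
ee_pos: [0.6228, -0.1621, 0.0081]
ee_rot: [[-1.0, -0.003, -0.0], [0.0, 0.001, -1.0], [0.003, -1.0, -0.001]]
contact_force: [0.4, 0.1, 1.0]
opening: 0.085
```

Call:
send_rows(slide=[[0, 8, 0], [0, 16, 0], [0, 20, 0], [0, 22, 0], [0, 22, 0], [0, 22, 0]], turn=[[0, 0, 0], [0, 0, 0], [0, 0, 0], [0, 0, 0], [0, 0, 0], [0, 0, 0]], claw=[85, 85, 85, 85, 85, 85])

```text
time_s: 8.88
ee_pos: [0.624, -0.1624, -0.0117]
ee_rot: [[-1.0, 0.0, -0.0], [0.0, -0.0, -1.0], [-0.0, -1.0, 0.0]]
contact_force: [-0.1, -0.3, -0.9]
opening: 0.0853
```

Call:
send_rows(slide=[[0, 0, 0], [0, 0, 0], [0, 0, 0], [0, 0, 0], [0, 0, 0], [0, 0, 0], [0, 0, 0], [0, 0, 0]], turn=[[0, 0, 0], [0, 0, 0], [0, 0, 0], [0, 0, 0], [0, 0, 0], [0, 0, 0], [0, 0, 0], [0, 0, 0]], claw=[75, 65, 55, 50, 45, 40, 36, 36], grip_force=50)

```text
time_s: 9.55
ee_pos: [0.6238, -0.1623, -0.0117]
ee_rot: [[-1.0, 0.0, -0.0], [0.0, 0.0, -1.0], [-0.0, -1.0, -0.0]]
contact_force: [-2.0, 0.9, 5.4]
opening: 0.0404
```

Call:
send_rows(slide=[[0, 0, 0], [0, 0, 0], [0, 0, 0]], turn=[[0, 0, 0], [0, 0, 0], [0, 0, 0]], claw=[30, 30, 30])

```text
time_s: 9.8
ee_pos: [0.6238, -0.1623, -0.0117]
ee_rot: [[-1.0, 0.0, -0.0], [0.0, 0.0, -1.0], [-0.0, -1.0, -0.0]]
contact_force: [-1.4, 1.3, 5.1]
opening: 0.0412
```

```bash
python3 - <<'E'
from h import *
from cell import ctrl
f=ctrl.grab_frame('scene');im=cv2.resize(f['pixels'][300:380,240:340,::-1],(800,640),interpolation=2)[:600];cv2.imwrite('pics/s6.png',im)
E
```

```text
(no output)
```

View pics/s6.png

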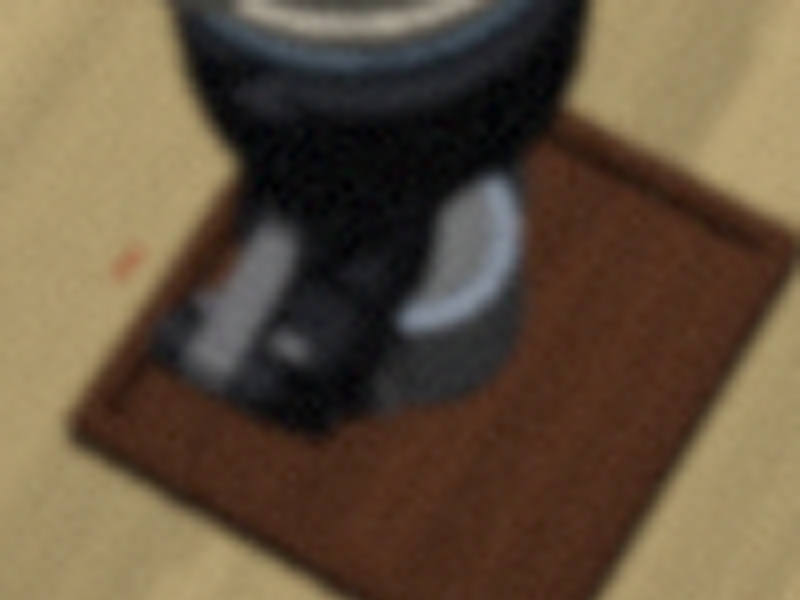

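The jaws stopped at 41 mm on the body (42 mm) while commanded to 30, so this is a sound grip. Lifting now, then carrying to the mat.

Call:
send_rows(slide=[[0, -10, 0], [0, -30, 0], [0, -60, 0], [0, -85, 0], [0, -95, 0], [0, -95, 0]], turn=[[0, 0, 0], [0, 0, 0], [0, 0, 0], [0, 0, 0], [0, 0, 0], [0, 0, 0]], claw=[30, 30, 30, 30, 30, 30])

```text
time_s: 10.35
ee_pos: [0.6257, -0.1629, 0.0858]
ee_rot: [[-1.0, 0.005, -0.0], [0.0, -0.001, -1.0], [-0.005, -1.0, 0.001]]
contact_force: [1.3, -0.2, -2.7]
opening: 0.041
```

Call:
send_rows(slide=[[0, 0, -20], [0, 0, -55], [0, 0, -95], [0, 0, -135], [0, 0, -175], [0, 0, -215], [0, 0, -250], [0, 0, -280]], turn=[[0, 0, 0], [0, 0, 0], [0, 0, 0], [0, 0, 0], [0, 0, 0], [0, 0, 0], [0, 0, 0], [0, 0, 0]], claw=[30, 30, 30, 30, 30, 30, 30, 30])

```text
time_s: 11.02
ee_pos: [0.6222, 0.12, 0.0809]
ee_rot: [[-1.0, -0.003, 0.001], [-0.001, -0.0, -1.0], [0.003, -1.0, 0.0]]
contact_force: [0.3, -0.8, -2.8]
opening: 0.0411
```

Call:
send_rows(slide=[[-1, 0, -20], [-1, 0, -35], [-1, 0, -45], [-1, 0, -45], [-1, 0, -45]], turn=[[0, 0, 0], [0, 0, 0], [0, 0, 0], [0, 0, 0], [0, 0, 0]], claw=[30, 30, 30, 30, 30])

```text
time_s: 11.43
ee_pos: [0.6244, 0.1621, 0.0822]
ee_rot: [[-1.0, -0.001, 0.0], [-0.0, -0.001, -1.0], [0.001, -1.0, 0.001]]
contact_force: [-0.6, -0.4, -2.4]
opening: 0.0405
```

```bash
python3 - <<'E'
from h import *
from cell import ctrl
s=ctrl.read_state();print(s['ee_pos'],s['opening'],s['contact_force'])
f=ctrl.grab_frame('scene');im=cv2.resize(f['pixels'][60:300,220:540,::-1],(800,600),interpolation=2);cv2.imwrite('pics/s7.png',im)
E
```

```text
[0.62438543 0.16211671 0.08215659] 0.04051660006858338 [-0.63379448 -0.39194441 -2.40065299]
```

View pics/s7.png

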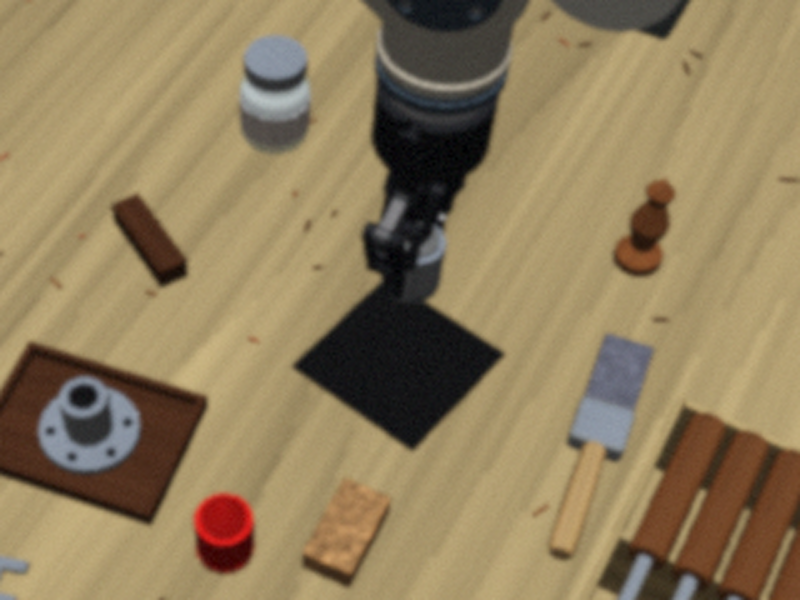

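The centre hangs upright from the jaws above the mat (scene (385,170)), at 2.5 N. Lowering it now.

Call:
send_rows(slide=[[-1, 25, 0], [-1, 50, 0], [-1, 70, 0], [-1, 82, 0], [-1, 88, 0], [-1, 91, 0], [-1, 91, 0], [-1, 91, 0]], turn=[[0, 0, 0], [0, 0, 0], [0, 0, 0], [0, 0, 0], [0, 0, 0], [0, 0, 0], [0, 0, 0], [0, 0, 0]], claw=[30, 30, 30, 30, 30, 30, 30, 30])

```text
time_s: 12.15
ee_pos: [0.6267, 0.1626, -0.0071]
ee_rot: [[-1.0, 0.002, -0.0], [0.0, 0.0, -1.0], [-0.002, -1.0, -0.0]]
contact_force: [1.0, 0.9, -2.2]
opening: 0.0408
```

Call:
send_rows(slide=[[0, 1, 0], [0, 2, 0], [0, 3, 0], [0, 3.5, 0], [0, 3.5, 0]], turn=[[0, 0, 0], [0, 0, 0], [0, 0, 0], [0, 0, 0], [0, 0, 0]], claw=[30, 30, 30, 30, 30])

```text
time_s: 12.57
ee_pos: [0.6258, 0.1627, -0.0115]
ee_rot: [[-1.0, 0.0, -0.0], [0.0, 0.0, -1.0], [-0.0, -1.0, -0.0]]
contact_force: [0.4, -0.8, -3.3]
opening: 0.0414
```

Call:
send_rows(slide=[[0, 1, 0], [0, 1.5, 0], [0, 2, 0], [0, 2, 0]], turn=[[0, 0, 0], [0, 0, 0], [0, 0, 0], [0, 0, 0]], claw=[30, 30, 30, 30])

```text
time_s: 12.9
ee_pos: [0.6258, 0.1627, -0.0137]
ee_rot: [[-1.0, -0.0, -0.0], [0.0, -0.0, -1.0], [0.0, -1.0, 0.0]]
contact_force: [-0.4, -0.1, -2.0]
opening: 0.0408
```

Call:
send_rows(slide=[[0, 0.5, 0], [0, 1, 0], [0, 1, 0]], turn=[[0, 0, 0], [0, 0, 0], [0, 0, 0]], claw=[30, 30, 30])

```text
time_s: 13.15
ee_pos: [0.6259, 0.1627, -0.0137]
ee_rot: [[-1.0, -0.0, -0.0], [0.0, -0.0, -1.0], [0.0, -1.0, 0.0]]
contact_force: [-3.7, -0.3, 5.0]
opening: 0.041
```

It is on the mat (force +5 N). Releasing and rising.

Call:
send_rows(slide=[[0, 0, 0], [0, -0.5, 0], [0, -0.5, 0], [0, -0.5, 0], [0, -0.5, 0], [0, -0.5, 0], [0, -10, 0], [0, -30, 0]], turn=[[0, 0, 0], [0, 0, 0], [0, 0, 0], [0, 0, 0], [0, 0, 0], [0, 0, 0], [0, 0, 0], [0, 0, 0]], claw=[44, 48, 60, 70, 80, 85, 85, 85])

```text
time_s: 13.82
ee_pos: [0.6238, 0.1622, 0.0138]
ee_rot: [[-1.0, -0.005, -0.0], [0.0, -0.001, -1.0], [0.005, -1.0, 0.001]]
contact_force: [-0.5, -0.2, 0.6]
opening: 0.085
```

Call:
send_rows(slide=[[0, -35, 0], [0, -75, 0], [0, -110, 0], [0, -130, 0], [0, -140, 0], [0, -140, 0]], turn=[[0, 0, 0], [0, 0, 0], [0, 0, 0], [0, 0, 0], [0, 0, 0], [0, 0, 0]], claw=[85, 85, 85, 85, 85, 85])

```text
time_s: 14.32
ee_pos: [0.6274, 0.1631, 0.1586]
ee_rot: [[-1.0, 0.005, -0.0], [0.0, 0.001, -1.0], [-0.005, -1.0, -0.001]]
contact_force: [-0.4, 0.5, -0.3]
opening: 0.0851
```

Call:
send_rows(slide=[[10, 0, 25], [25, 0, 60], [40, 0, 95], [55, 0, 130], [70, 0, 165], [85, 0, 200], [100, 0, 235], [115, 0, 270]], turn=[[0, 0, 0], [0, 0, 0], [0, 0, 0], [0, 0, 0], [0, 0, 0], [0, 0, 0], [0, 0, 0], [0, 0, 0]], claw=[85, 85, 85, 85, 85, 85, 85, 85])

```text
time_s: 14.98
ee_pos: [0.5084, -0.1084, 0.1535]
ee_rot: [[-1.0, -0.003, 0.0], [-0.0, 0.001, -1.0], [0.003, -1.0, -0.001]]
contact_force: [1.0, -0.5, -0.1]
opening: 0.0851
```

Call:
send_rows(slide=[[15, 0, 35], [30, 0, 70], [45, 0, 105], [60, 0, 140], [75, 0, 175], [90, 0, 210], [100, 0, 235], [105, 0, 242]], turn=[[0, 0, 0], [0, 0, 0], [0, 0, 0], [0, 0, 0], [0, 0, 0], [0, 0, 0], [0, 0, 0], [0, 0, 0]], claw=[85, 85, 85, 85, 85, 85, 85, 85])

```text
time_s: 15.65
ee_pos: [0.4037, -0.3519, 0.1537]
ee_rot: [[-1.0, -0.002, -0.003], [0.003, 0.001, -1.0], [0.002, -1.0, -0.001]]
contact_force: [-0.4, -0.1, 0.1]
opening: 0.085
```

```bash
python3 one.py centre .626 .163 0 .004; python3 - <<'E'
from h import *
from cell import ctrl
s=ctrl.read_state();print(s['ee_pos'],s['opening'],s['contact_force'])
f=ctrl.grab_frame('top');cv2.imwrite('pics/t2.png',f['pixels'][:,:,::-1])
E
```

```text
scene centre iou 0.84 (array([0.6286, 0.1627, 0.    ]), np.float64(0.116))
  top pts 195 [0.6313 0.1542 0.0485] [0.6287 0.1613 0.0479]
top centre iou 0.87 (array([0.6262, 0.1629, 0.    ]), np.float64(0.128))
  top pts 176 [0.6247 0.1613 0.0486] [0.6264 0.163  0.0482]
[ 0.40527227 -0.34791395  0.15430142] 0.08530144782318085 [ 0.11162483 -0.1163487  -0.09609903]
```

View pics/t2.png

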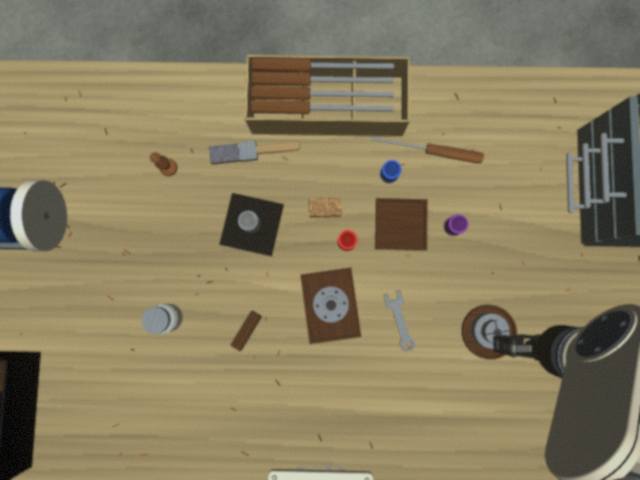

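The centre stands upright in the middle of the mat (top (248,221)), the square tray is empty, and the gripper hangs over the chuck (490,331). Descending to the chuck's boss.

Call:
send_rows(slide=[[0, 35, 1.5], [0, 70, 1.5], [0, 95, 1.5], [0, 115, 1.5], [0, 130, 1.5], [0, 138, 1.5], [0, 142, 1.5], [0, 142, 1.5]], turn=[[0, 0, 0], [0, 0, 0], [0, 0, 0], [0, 0, 0], [0, 0, 0], [0, 0, 0], [0, 0, 0], [0, 0, 0]], claw=[85, 85, 85, 85, 85, 85, 85, 85])

```text
time_s: 16.57
ee_pos: [0.406, -0.3498, 0.013]
ee_rot: [[-1.0, -0.001, 0.001], [-0.001, 0.001, -1.0], [0.001, -1.0, -0.001]]
contact_force: [1.0, -0.5, 0.0]
opening: 0.0847
```

Call:
send_rows(slide=[[0, 2, 0], [0, 3, 0], [0, 3, 0], [0, 3, 0]], turn=[[0, 0, 0], [0, 0, 0], [0, 0, 0], [0, 0, 0]], claw=[85, 80, 75, 70])

```text
time_s: 16.9
ee_pos: [0.4061, -0.3511, 0.0111]
ee_rot: [[-1.0, 0.001, -0.0], [0.0, -0.001, -1.0], [-0.001, -1.0, 0.001]]
contact_force: [0.2, -0.0, -0.3]
opening: 0.0699
```

Call:
send_rows(slide=[[0, 0, 0], [0, 0, 0], [0, 0, 0], [0, 0, 0], [0, 0, 0], [0, 0, 0], [0, 0, 0], [0, 0, 0]], turn=[[0, 0, 0], [0, 0, 0], [0, 0, 0], [0, 0, 0], [0, 0, 0], [0, 0, 0], [0, 0, 0], [0, 0, 0]], claw=[65, 60, 55, 50, 45, 38, 35, 35], grip_force=70)

```text
time_s: 17.57
ee_pos: [0.4057, -0.3505, 0.011]
ee_rot: [[-1.0, -0.0, -0.0], [0.0, 0.0, -1.0], [0.0, -1.0, -0.0]]
contact_force: [-0.8, 1.9, 7.5]
opening: 0.0458
```

```bash
python3 - <<'E'
from h import *
from cell import ctrl
s=ctrl.read_state();print(s['ee_pos'],s['opening'],s['contact_force'])
f=ctrl.grab_frame('scene');im=cv2.resize(f['pixels'][310:430,50:210,::-1],(800,600),interpolation=2);cv2.imwrite('pics/s8.png',im)
E
```

```text
[ 0.40565463 -0.35049287  0.01095107] 0.04583193370648183 [-0.8357235   1.85477484  7.48414794]
```

View pics/s8.png

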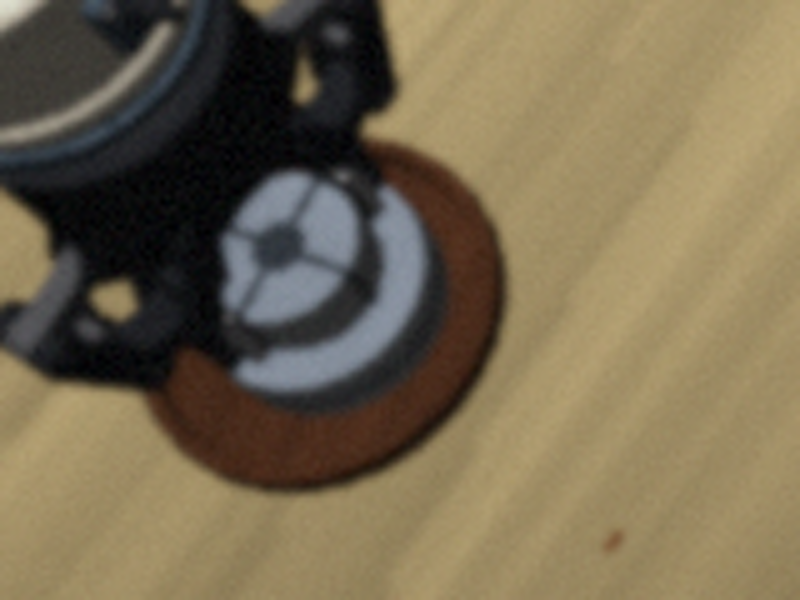

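Call:
send_rows(slide=[[0, -5, 0], [0, -15, 0], [0, -40, 0], [0, -70, 0], [0, -95, 0], [0, -100, 0], [0, -100, 0]], turn=[[0, 0, 0], [0, 0, 0], [0, 0, 0], [0, 0, 0], [0, 0, 0], [0, 0, 0], [0, 0, 0]], claw=[35, 35, 35, 35, 35, 35, 35])

```text
time_s: 18.2
ee_pos: [0.4066, -0.3516, 0.1121]
ee_rot: [[-1.0, 0.003, -0.0], [0.0, -0.003, -1.0], [-0.003, -1.0, 0.003]]
contact_force: [0.6, 0.8, -6.9]
opening: 0.0463
```

```bash
python3 - <<'E'
from h import *
from cell import ctrl
s=ctrl.read_state();print(s['ee_pos'],s['opening'],s['contact_force'],s['ft_torque'])
f=ctrl.grab_frame('scene');im=cv2.resize(f['pixels'][270:420,20:220,::-1],(800,600),interpolation=2);cv2.imwrite('pics/s9.png',im)
E
```

```text
[ 0.40662026 -0.35161255  0.11214585] 0.04630066501346871 [ 0.60148735  0.82947173 -6.90438274] [ 0.01050576 -0.00010944 -0.02765918]
```

View pics/s9.png

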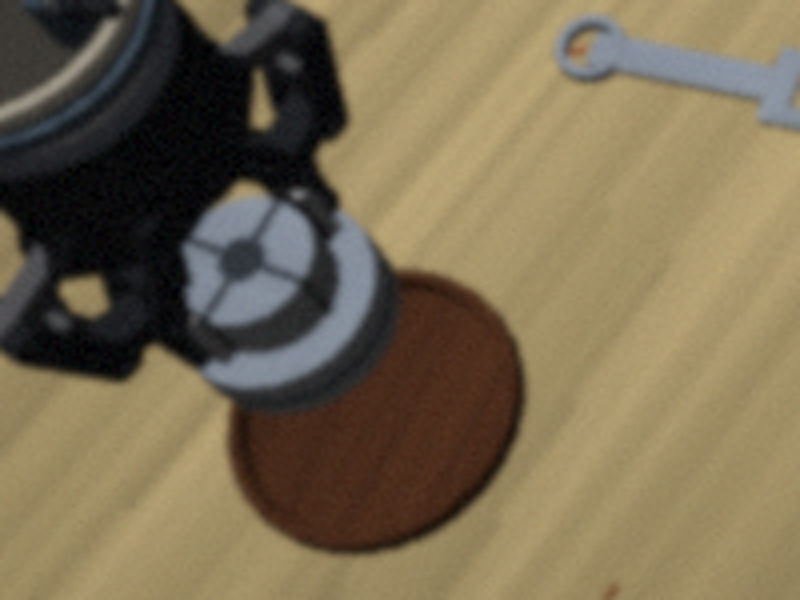

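The chuck is held upright clear of the round tray (scene (85,350)). Carrying it to the square tray.

Call:
send_rows(slide=[[-12, 0, -10], [-36, 0, -30], [-64, 0, -53], [-94, 0, -77], [-124, 0, -102], [-154, 0, -127], [-180, 0, -148], [-200, 0, -165]], turn=[[0, 0, 0], [0, 0, 0], [0, 0, 0], [0, 0, 0], [0, 0, 0], [0, 0, 0], [0, 0, 0], [0, 0, 0]], claw=[35, 35, 35, 35, 35, 35, 35, 35])

```text
time_s: 18.92
ee_pos: [0.6063, -0.1833, 0.1075]
ee_rot: [[-1.0, -0.003, 0.001], [-0.001, 0.001, -1.0], [0.003, -1.0, -0.001]]
contact_force: [0.5, -0.8, -5.4]
opening: 0.0464
```

Call:
send_rows(slide=[[-15, 0, -12], [-22, 0, -18], [-25, 0, -20], [-25, 0, -20], [-25, 0, -20], [-25, 0, -20]], turn=[[0, 0, 0], [0, 0, 0], [0, 0, 0], [0, 0, 0], [0, 0, 0], [0, 0, 0]], claw=[35, 35, 35, 35, 35, 35])

```text
time_s: 19.42
ee_pos: [0.6294, -0.1667, 0.1097]
ee_rot: [[-1.0, -0.002, -0.001], [0.001, 0.0, -1.0], [0.002, -1.0, -0.0]]
contact_force: [-0.5, 1.3, -6.9]
opening: 0.0461
```

Call:
send_rows(slide=[[-1, 20, 0], [-1, 45, 0], [-1, 65, 0], [-1, 80, 0], [-1, 90, 0], [-1, 95, 0], [-1, 96, 0], [-1, 96, 0]], turn=[[0, 0, 0], [0, 0, 0], [0, 0, 0], [0, 0, 0], [0, 0, 0], [0, 0, 0], [0, 0, 0], [0, 0, 0]], claw=[35, 35, 35, 35, 35, 35, 35, 35])

```text
time_s: 20.08
ee_pos: [0.6322, -0.1661, 0.0148]
ee_rot: [[-1.0, 0.001, -0.0], [0.0, -0.0, -1.0], [-0.001, -1.0, 0.0]]
contact_force: [-0.9, -0.7, -5.9]
opening: 0.0456
```

Call:
send_rows(slide=[[0, 1, 0], [0, 2, 0], [0, 2, 0], [0, 2, 0]], turn=[[0, 0, 0], [0, 0, 0], [0, 0, 0], [0, 0, 0]], claw=[35, 35, 35, 35])

```text
time_s: 20.42
ee_pos: [0.6321, -0.1659, 0.013]
ee_rot: [[-1.0, 0.001, -0.0], [0.0, -0.0, -1.0], [-0.001, -1.0, 0.0]]
contact_force: [0.5, 0.1, -6.0]
opening: 0.0458
```

Call:
send_rows(slide=[[0.8, 0.7, 0], [0.8, 1.4, 0], [0.8, 1.6, 0], [0.8, 1.6, 0]], turn=[[0, 0, 0], [0, 0, 0], [0, 0, 0], [0, 0, 0]], claw=[35, 35, 35, 35])

```text
time_s: 20.75
ee_pos: [0.631, -0.1658, 0.0111]
ee_rot: [[-1.0, -0.0, -0.0], [0.0, 0.0, -1.0], [0.0, -1.0, -0.0]]
contact_force: [-0.9, 0.3, -2.5]
opening: 0.0459
```

Call:
send_rows(slide=[[0, 0.4, 0], [0, 0.5, 0], [0, 0.5, 0]], turn=[[0, 0, 0], [0, 0, 0], [0, 0, 0]], claw=[35, 35, 35])

```text
time_s: 21.0
ee_pos: [0.631, -0.1659, 0.011]
ee_rot: [[-1.0, 0.0, -0.0], [0.0, -0.0, -1.0], [-0.0, -1.0, 0.0]]
contact_force: [-4.5, 1.9, 5.7]
opening: 0.0461
```

Call:
send_rows(slide=[[0, 0, 0], [0, -0.5, 0], [0, -0.5, 0], [0, -0.5, 0], [0, -0.5, 0], [0, -0.5, 0], [0, -10, 0], [0, -30, 0]], turn=[[0, 0, 0], [0, 0, 0], [0, 0, 0], [0, 0, 0], [0, 0, 0], [0, 0, 0], [0, 0, 0], [0, 0, 0]], claw=[49, 53, 62, 72, 80, 85, 85, 85])

```text
time_s: 21.67
ee_pos: [0.6291, -0.1653, 0.0386]
ee_rot: [[-1.0, -0.005, -0.0], [0.0, 0.001, -1.0], [0.005, -1.0, -0.001]]
contact_force: [0.2, 1.0, -0.2]
opening: 0.0854
```

Call:
send_rows(slide=[[0, -35, 0], [0, -70, 0], [0, -95, 0], [0, -110, 0], [0, -115, 0], [0, -115, 0]], turn=[[0, 0, 0], [0, 0, 0], [0, 0, 0], [0, 0, 0], [0, 0, 0], [0, 0, 0]], claw=[85, 85, 85, 85, 85, 85])

```text
time_s: 22.17
ee_pos: [0.6319, -0.1661, 0.1574]
ee_rot: [[-1.0, 0.003, -0.0], [0.0, -0.001, -1.0], [-0.003, -1.0, 0.001]]
contact_force: [0.3, 0.7, 0.2]
opening: 0.0849
```

Set down. Going to the faceplate.

Call:
send_rows(slide=[[15, 0, -13], [42, 0, -36], [72, 0, -61], [102, 0, -87], [132, 0, -113], [158, 0, -135], [174, 0, -148], [177, 0, -151]], turn=[[0, 0, 0], [0, 0, 0], [0, 0, 0], [0, 0, 0], [0, 0, 0], [0, 0, 0], [0, 0, 0], [0, 0, 0]], claw=[85, 85, 85, 85, 85, 85, 85, 85])

```text
time_s: 22.83
ee_pos: [0.4493, -0.0131, 0.1537]
ee_rot: [[-1.0, -0.006, 0.001], [-0.001, 0.001, -1.0], [0.006, -1.0, -0.001]]
contact_force: [0.2, -0.2, -0.3]
opening: 0.0849
```

```bash
python3 one.py chuck .631 -.1655 0 .006; python3 - <<'E'
from h import *
from cell import ctrl
s=ctrl.read_state();print(s['ee_pos'],s['opening'],s['contact_force'])
f=ctrl.grab_frame('scene');im=cv2.resize(f['pixels'][140:420,140:460,::-1],(686,600),interpolation=2);cv2.imwrite('pics/s10.png',im)
E
```

```text
scene chuck iou 0.9 (array([ 0.6328, -0.1657,  0.    ]), np.float64(0.098))
  top pts 697 [ 0.6339 -0.1679  0.0641] [ 0.6332 -0.1669  0.0631]
top chuck iou 0.94 (array([ 0.631 , -0.1654,  0.    ]), np.float64(0.063))
  top pts 424 [ 0.6303 -0.1648  0.0638] [ 0.631  -0.1645  0.0637]
[ 0.45509059 -0.01520932  0.15509167] 0.08505485494746065 [-0.04263452 -0.2504016   0.26255148]
```

View pics/s10.png

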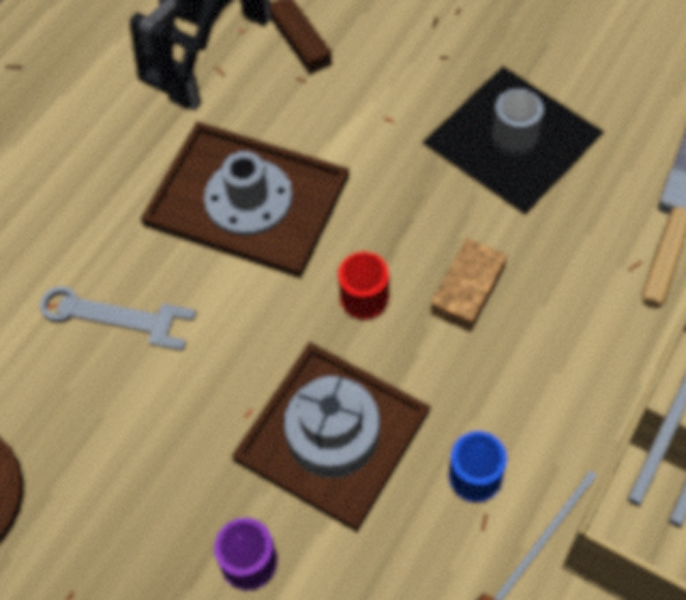

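The chuck stands centred in the square tray (crop (332,415)) and the centre on the mat (crop (517,118)). Now down to the faceplate hub.

Call:
send_rows(slide=[[1, 35, 0], [1, 70, 0], [1, 100, 0], [1, 125, 0], [1, 145, 0], [1, 157, 0], [1, 162, 0], [1, 162, 0]], turn=[[0, 0, 0], [0, 0, 0], [0, 0, 0], [0, 0, 0], [0, 0, 0], [0, 0, 0], [0, 0, 0], [0, 0, 0]], claw=[85, 85, 85, 85, 85, 85, 85, 85])

```text
time_s: 23.75
ee_pos: [0.453, -0.0154, -0.0081]
ee_rot: [[-1.0, -0.002, -0.001], [0.001, 0.0, -1.0], [0.002, -1.0, -0.0]]
contact_force: [-0.1, -0.3, -0.2]
opening: 0.085
```

Call:
send_rows(slide=[[0, 1, 0], [0, 2, 0], [0, 2, 0], [0, 2, 0]], turn=[[0, 0, 0], [0, 0, 0], [0, 0, 0], [0, 0, 0]], claw=[80, 75, 70, 65])

```text
time_s: 24.08
ee_pos: [0.4537, -0.0149, -0.008]
ee_rot: [[-1.0, 0.002, -0.0], [0.0, -0.0, -1.0], [-0.002, -1.0, 0.0]]
contact_force: [-0.1, 0.6, -0.2]
opening: 0.065
```

Call:
send_rows(slide=[[0, 0, 0], [0, 0, 0], [0, 0, 0], [0, 0, 0], [0, 0, 0], [0, 0, 0], [0, 0, 0], [0, 0, 0]], turn=[[0, 0, 0], [0, 0, 0], [0, 0, 0], [0, 0, 0], [0, 0, 0], [0, 0, 0], [0, 0, 0], [0, 0, 0]], claw=[58, 50, 45, 40, 35, 28, 24, 24], grip_force=60)

```text
time_s: 24.75
ee_pos: [0.4531, -0.0149, -0.0083]
ee_rot: [[-1.0, 0.0, -0.0], [0.0, -0.0, -1.0], [-0.0, -1.0, 0.0]]
contact_force: [-1.3, -0.2, 6.6]
opening: 0.0351
```

```bash
python3 - <<'E'
from h import *
from cell import ctrl
s=ctrl.read_state();print(s['ee_pos'],s['opening'],s['contact_force'])
f=ctrl.grab_frame('scene');im=cv2.resize(f['pixels'][170:290,180:340,::-1],(800,600),interpolation=2);cv2.imwrite('pics/s11.png',im)
E
```

```text
[ 0.45311692 -0.01485071 -0.00828706] 0.03505550297771508 [-1.3037183  -0.23671087  6.6372153 ]
```

View pics/s11.png

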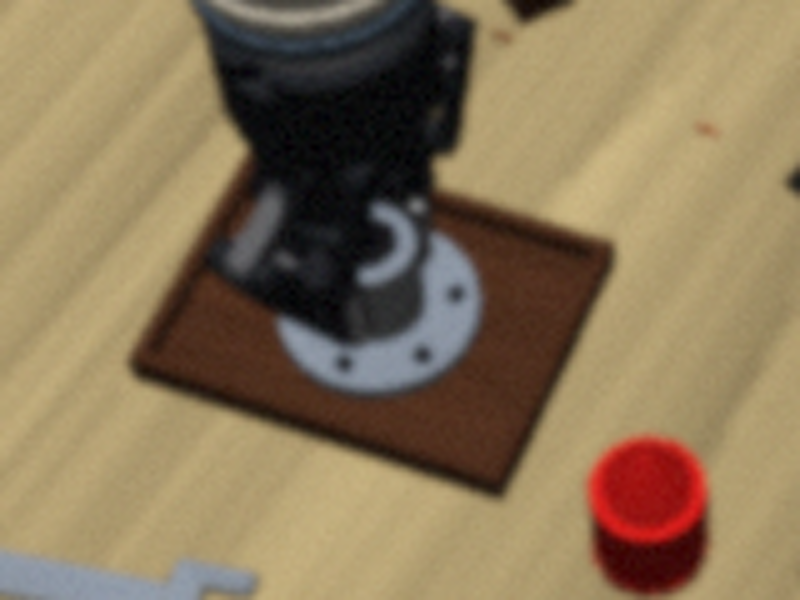

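The jaws hold the 36 mm hub (35 mm read). Lifting and carrying to the round tray.

Call:
send_rows(slide=[[0, -5, 0], [0, -15, 0], [0, -40, 0], [0, -70, 0], [0, -95, 0], [0, -100, 0], [0, -100, 0]], turn=[[0, 0, 0], [0, 0, 0], [0, 0, 0], [0, 0, 0], [0, 0, 0], [0, 0, 0], [0, 0, 0]], claw=[24, 24, 24, 24, 24, 24, 24])

```text
time_s: 25.38
ee_pos: [0.4543, -0.0148, 0.0932]
ee_rot: [[-1.0, 0.004, -0.0], [0.0, -0.0, -1.0], [-0.004, -1.0, 0.0]]
contact_force: [0.1, -0.1, -4.2]
opening: 0.0348
```

Call:
send_rows(slide=[[2, 0, 15], [6, 0, 45], [12, 0, 80], [18, 0, 117], [24, 0, 155], [30, 0, 193], [36, 0, 230], [41, 0, 265]], turn=[[0, 0, 0], [0, 0, 0], [0, 0, 0], [0, 0, 0], [0, 0, 0], [0, 0, 0], [0, 0, 0], [0, 0, 0]], claw=[24, 24, 24, 24, 24, 24, 24, 24])

```text
time_s: 26.05
ee_pos: [0.4101, -0.2809, 0.0896]
ee_rot: [[-1.0, -0.003, -0.001], [0.001, 0.002, -1.0], [0.003, -1.0, -0.002]]
contact_force: [1.1, 1.7, -4.2]
opening: 0.0346
```

Call:
send_rows(slide=[[5, 0, 30], [8, 0, 55], [10, 0, 68], [11, 0, 73], [11, 0, 73], [11, 0, 73]], turn=[[0, 0, 0], [0, 0, 0], [0, 0, 0], [0, 0, 0], [0, 0, 0], [0, 0, 0]], claw=[24, 24, 24, 24, 24, 24])

```text
time_s: 26.55
ee_pos: [0.4003, -0.3512, 0.0904]
ee_rot: [[-1.0, -0.002, -0.0], [0.0, 0.002, -1.0], [0.002, -1.0, -0.002]]
contact_force: [-0.9, 0.1, -4.6]
opening: 0.0346
```

```bash
python3 - <<'E'
from h import *
from cell import ctrl
s=ctrl.read_state();print(s['ee_pos'],s['opening'],s['contact_force'])
f=ctrl.grab_frame('scene');im=cv2.resize(f['pixels'][270:420,20:220,::-1],(800,600),interpolation=2);cv2.imwrite('pics/s12.png',im)
E
```

```text
[ 0.400285   -0.35123996  0.09036313] 0.03458317090877312 [-0.94228469  0.06334251 -4.64526704]
```

View pics/s12.png

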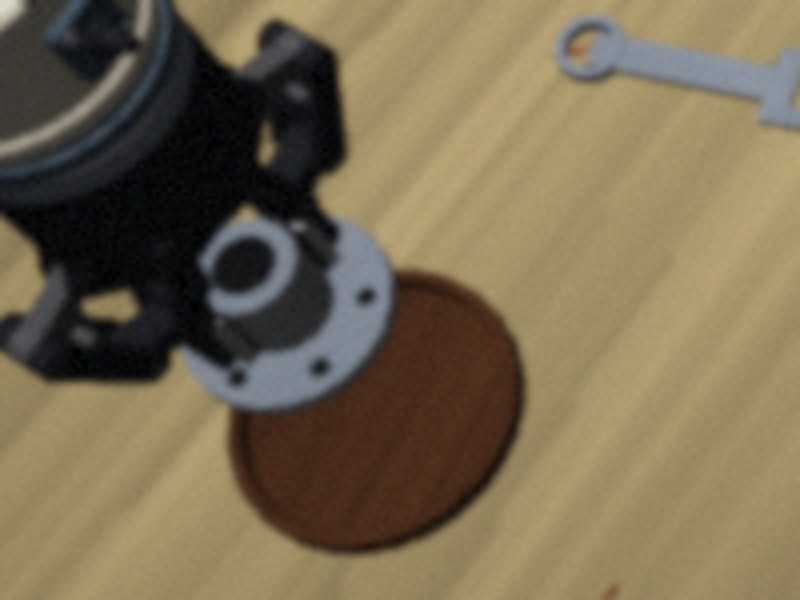

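The faceplate is level over the round tray (scene (90,350)). Lowering it.

Call:
send_rows(slide=[[0, 20, 0], [0, 45, 0], [0, 65, 0], [0, 80, 0], [0, 90, 0], [0, 95, 0], [0, 96, 0], [0, 96, 0]], turn=[[0, 0, 0], [0, 0, 0], [0, 0, 0], [0, 0, 0], [0, 0, 0], [0, 0, 0], [0, 0, 0], [0, 0, 0]], claw=[24, 24, 24, 24, 24, 24, 24, 24])

```text
time_s: 27.27
ee_pos: [0.4013, -0.3525, -0.0044]
ee_rot: [[-1.0, 0.0, 0.0], [-0.0, -0.0, -1.0], [-0.0, -1.0, 0.0]]
contact_force: [0.0, 0.5, -3.8]
opening: 0.0345
```

Call:
send_rows(slide=[[0, 1, 0], [0, 2, 0], [0, 2, 0], [0, 2, 0]], turn=[[0, 0, 0], [0, 0, 0], [0, 0, 0], [0, 0, 0]], claw=[24, 24, 24, 24])

```text
time_s: 27.6
ee_pos: [0.4012, -0.3531, -0.0062]
ee_rot: [[-1.0, 0.001, -0.0], [0.0, -0.001, -1.0], [-0.001, -1.0, 0.001]]
contact_force: [0.3, -1.0, -4.4]
opening: 0.0341
```

Call:
send_rows(slide=[[0, 0.8, 0], [0, 1.6, 0], [0, 2.0, 0], [0, 2.0, 0]], turn=[[0, 0, 0], [0, 0, 0], [0, 0, 0], [0, 0, 0]], claw=[24, 24, 24, 24])

```text
time_s: 27.93
ee_pos: [0.4011, -0.353, -0.0082]
ee_rot: [[-1.0, 0.0, -0.0], [0.0, -0.0, -1.0], [-0.0, -1.0, 0.0]]
contact_force: [-1.2, 1.9, 3.5]
opening: 0.0343
```

It is seated on the floor of the tray (force changed from -4.4 to +3.5 N). Releasing.

Call:
send_rows(slide=[[0, 0, 0], [0, -0.5, 0], [0, -0.5, 0], [0, -0.5, 0], [0, -0.5, 0], [0, -0.5, 0], [0, -10, 0], [0, -30, 0]], turn=[[0, 0, 0], [0, 0, 0], [0, 0, 0], [0, 0, 0], [0, 0, 0], [0, 0, 0], [0, 0, 0], [0, 0, 0]], claw=[38, 42, 52, 65, 78, 85, 85, 85])

```text
time_s: 28.6
ee_pos: [0.3996, -0.3516, 0.0202]
ee_rot: [[-1.0, -0.003, -0.0], [0.0, 0.003, -1.0], [0.003, -1.0, -0.003]]
contact_force: [-0.5, 0.9, -0.5]
opening: 0.0851
```

Call:
send_rows(slide=[[0, -35, 0], [0, -75, 0], [0, -110, 0], [0, -130, 0], [0, -135, 0], [0, -135, 0]], turn=[[0, 0, 0], [0, 0, 0], [0, 0, 0], [0, 0, 0], [0, 0, 0], [0, 0, 0]], claw=[85, 85, 85, 85, 85, 85])

```text
time_s: 29.1
ee_pos: [0.4018, -0.3536, 0.1586]
ee_rot: [[-1.0, 0.003, -0.0], [0.0, -0.003, -1.0], [-0.003, -1.0, 0.003]]
contact_force: [-0.4, 0.7, -0.8]
opening: 0.0852
```

Call:
send_rows(slide=[[-10, 0, -25], [-25, 0, -60], [-40, 0, -95], [-55, 0, -130], [-70, 0, -165], [-85, 0, -200], [-100, 0, -235], [-115, 0, -270]], turn=[[0, 0, 0], [0, 0, 0], [0, 0, 0], [0, 0, 0], [0, 0, 0], [0, 0, 0], [0, 0, 0], [0, 0, 0]], claw=[85, 85, 85, 85, 85, 85, 85, 85])

```text
time_s: 29.77
ee_pos: [0.5151, -0.0808, 0.1546]
ee_rot: [[-1.0, -0.003, -0.0], [0.0, 0.001, -1.0], [0.003, -1.0, -0.001]]
contact_force: [1.8, -0.3, -0.6]
opening: 0.085
```

Call:
send_rows(slide=[[-15, 0, -35], [-30, 0, -70], [-45, 0, -105], [-60, 0, -140], [-75, 0, -175], [-90, 0, -210], [-105, 0, -238], [-110, 0, -246]], turn=[[0, 0, 0], [0, 0, 0], [0, 0, 0], [0, 0, 0], [0, 0, 0], [0, 0, 0], [0, 0, 0], [0, 0, 0]], claw=[85, 85, 85, 85, 85, 85, 85, 85])

```text
time_s: 30.43
ee_pos: [0.6266, 0.1672, 0.1543]
ee_rot: [[-1.0, -0.001, 0.003], [-0.003, 0.001, -1.0], [0.001, -1.0, -0.001]]
contact_force: [0.4, -0.2, 0.0]
opening: 0.0849
```

```bash
python3 one.py faceplate .402 -.353 0 .006; python3 - <<'E'
from h import *
from cell import ctrl
s=ctrl.read_state();print(s['ee_pos'],s['opening'],s['contact_force'])
f=ctrl.grab_frame('scene');im=cv2.resize(f['pixels'][:,:,::-1],(640,480),interpolation=2);cv2.imwrite('pics/s13.png',im)
E
```

```text
scene faceplate iou 0.92 (array([ 0.4029, -0.3533,  0.    ]), np.float64(0.08))
  top pts 441 [ 0.4048 -0.3539  0.0537] [ 0.403  -0.3535  0.0532]
top faceplate iou 0.9 (array([ 0.4012, -0.3515,  0.    ]), np.float64(0.098))
  top pts 256 [ 0.4013 -0.351   0.0538] [ 0.4017 -0.3519  0.0535]
[0.62458698 0.16220732 0.15469425] 0.08492676349762204 [ 0.12720279 -0.83902457  0.2504845 ]
```

View pics/s13.png

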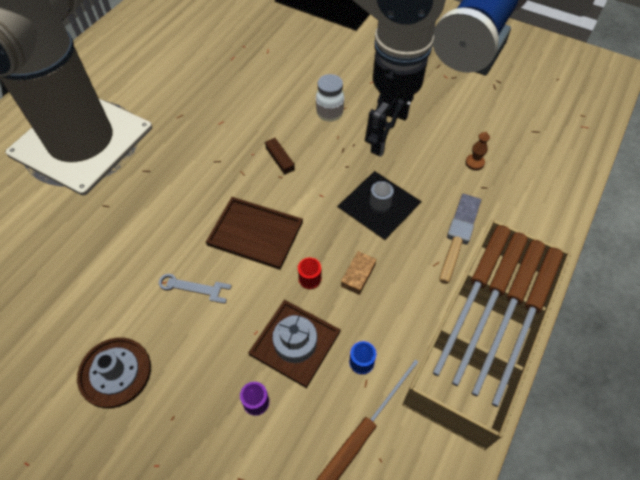

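The faceplate is centred in the round tray (113,369). Now picking the centre off the mat (381,195).

Call:
send_rows(slide=[[-2, 35, 0], [-2, 70, 0], [-2, 100, 0], [-2, 125, 0], [-2, 145, 0], [-2, 160, 0], [-2, 166, 0], [-2, 166, 0]], turn=[[0, 0, 0], [0, 0, 0], [0, 0, 0], [0, 0, 0], [0, 0, 0], [0, 0, 0], [0, 0, 0], [0, 0, 0]], claw=[85, 85, 85, 85, 85, 85, 85, 85])

```text
time_s: 31.35
ee_pos: [0.627, 0.162, -0.0109]
ee_rot: [[-1.0, -0.003, -0.001], [0.001, -0.001, -1.0], [0.003, -1.0, 0.001]]
contact_force: [-0.2, 0.2, 0.4]
opening: 0.0852
```

Call:
send_rows(slide=[[0, 1, 0], [0, 2, 0], [0, 2, 0], [0, 2, 0]], turn=[[0, 0, 0], [0, 0, 0], [0, 0, 0], [0, 0, 0]], claw=[80, 75, 70, 65])

```text
time_s: 31.68
ee_pos: [0.6288, 0.1634, -0.0105]
ee_rot: [[-1.0, 0.002, -0.0], [0.0, 0.0, -1.0], [-0.002, -1.0, -0.0]]
contact_force: [0.2, -0.1, 0.6]
opening: 0.0651
```

Call:
send_rows(slide=[[0, 0, 0], [0, 0, 0], [0, 0, 0], [0, 0, 0], [0, 0, 0], [0, 0, 0], [0, 0, 0], [0, 0, 0]], turn=[[0, 0, 0], [0, 0, 0], [0, 0, 0], [0, 0, 0], [0, 0, 0], [0, 0, 0], [0, 0, 0], [0, 0, 0]], claw=[58, 52, 47, 42, 36, 30, 30, 30], grip_force=50)

```text
time_s: 32.35
ee_pos: [0.6282, 0.163, -0.0112]
ee_rot: [[-1.0, 0.0, -0.0], [0.0, -0.0, -1.0], [-0.0, -1.0, 0.0]]
contact_force: [-1.4, -2.0, 5.3]
opening: 0.0409
```

Call:
send_rows(slide=[[0, -5, 0], [0, -15, 0], [0, -40, 0], [0, -70, 0], [0, -95, 0], [0, -100, 0], [0, -100, 0]], turn=[[0, 0, 0], [0, 0, 0], [0, 0, 0], [0, 0, 0], [0, 0, 0], [0, 0, 0], [0, 0, 0]], claw=[30, 30, 30, 30, 30, 30, 30])

```text
time_s: 32.93
ee_pos: [0.6296, 0.1637, 0.0907]
ee_rot: [[-1.0, 0.004, -0.0], [0.0, 0.001, -1.0], [-0.004, -1.0, -0.001]]
contact_force: [-0.6, -0.1, -2.5]
opening: 0.0408
```

Call:
send_rows(slide=[[12, 0, 12], [35, 0, 35], [62, 0, 62], [89, 0, 90], [116, 0, 117], [140, 0, 141], [157, 0, 158], [168, 0, 170]], turn=[[0, 0, 0], [0, 0, 0], [0, 0, 0], [0, 0, 0], [0, 0, 0], [0, 0, 0], [0, 0, 0], [0, 0, 0]], claw=[30, 30, 30, 30, 30, 30, 30, 30])

```text
time_s: 33.6
ee_pos: [0.4559, -0.008, 0.0867]
ee_rot: [[-1.0, -0.005, -0.001], [0.001, 0.0, -1.0], [0.005, -1.0, -0.0]]
contact_force: [0.0, -0.4, -2.7]
opening: 0.0407
```

Call:
send_rows(slide=[[5, 0, 5], [7, 0, 7], [7, 0, 7], [7, 0, 7], [7, 0, 7]], turn=[[0, 0, 0], [0, 0, 0], [0, 0, 0], [0, 0, 0], [0, 0, 0]], claw=[30, 30, 30, 30, 30])

```text
time_s: 34.02
ee_pos: [0.4539, -0.0132, 0.0882]
ee_rot: [[-1.0, 0.001, 0.001], [-0.001, 0.0, -1.0], [-0.001, -1.0, -0.0]]
contact_force: [0.1, 0.1, -2.2]
opening: 0.0408
```

```bash
python3 - <<'E'
from h import *
from cell import ctrl
s=ctrl.read_state();print(s['ee_pos'],s['opening'],s['contact_force'])
f=ctrl.grab_frame('scene');im=cv2.resize(f['pixels'][130:290,160:373,::-1],(800,600),interpolation=2);cv2.imwrite('pics/s14.png',im)
E
```

```text
[ 0.45393406 -0.01322901  0.08818786] 0.04081142386023155 [ 0.10031514  0.06669056 -2.23201855]
```

View pics/s14.png

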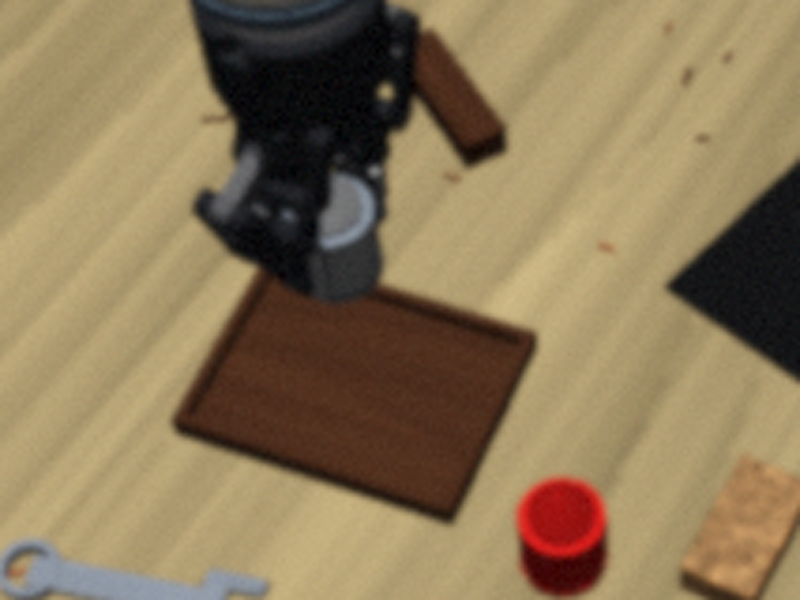

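The centre hangs upright over the oblong tray (scene (253,200)). Lowering it.

Call:
send_rows(slide=[[0, 20, 1], [0, 45, 1], [0, 65, 1], [0, 80, 1], [0, 89, 1], [0, 93, 1], [0, 94, 1], [0, 94, 1]], turn=[[0, 0, 0], [0, 0, 0], [0, 0, 0], [0, 0, 0], [0, 0, 0], [0, 0, 0], [0, 0, 0], [0, 0, 0]], claw=[30, 30, 30, 30, 30, 30, 30, 30])

```text
time_s: 34.73
ee_pos: [0.4535, -0.0146, -0.0055]
ee_rot: [[-1.0, 0.0, 0.0], [-0.0, -0.0, -1.0], [-0.0, -1.0, 0.0]]
contact_force: [0.1, -0.4, -2.8]
opening: 0.041
```

Call:
send_rows(slide=[[0, 1, 0], [0, 2, 0], [0, 2, 0], [0, 2, 0]], turn=[[0, 0, 0], [0, 0, 0], [0, 0, 0], [0, 0, 0]], claw=[30, 30, 30, 30])

```text
time_s: 35.07
ee_pos: [0.4533, -0.0148, -0.0073]
ee_rot: [[-1.0, 0.001, -0.0], [0.0, -0.0, -1.0], [-0.001, -1.0, 0.0]]
contact_force: [-0.5, 0.0, -3.0]
opening: 0.0409
```

Call:
send_rows(slide=[[0, 0.7, 0], [0, 1.4, 0], [0, 2.0, 0], [0, 2.0, 0]], turn=[[0, 0, 0], [0, 0, 0], [0, 0, 0], [0, 0, 0]], claw=[30, 30, 30, 30])

```text
time_s: 35.4
ee_pos: [0.4532, -0.0148, -0.0092]
ee_rot: [[-1.0, 0.0, -0.0], [0.0, -0.0, -1.0], [-0.0, -1.0, 0.0]]
contact_force: [-2.2, -0.5, 6.2]
opening: 0.0408
```

Seated (+6 N). Releasing and withdrawing upward.

Call:
send_rows(slide=[[0, -0.5, 0], [0, -0.5, 0], [0, -0.5, 0], [0, -0.5, 0], [0, -0.5, 0], [0, -0.5, 0], [0, -10, 0], [0, -30, 0]], turn=[[0, 0, 0], [0, 0, 0], [0, 0, 0], [0, 0, 0], [0, 0, 0], [0, 0, 0], [0, 0, 0], [0, 0, 0]], claw=[44, 48, 58, 70, 80, 85, 85, 85])

```text
time_s: 36.07
ee_pos: [0.4514, -0.0147, 0.0195]
ee_rot: [[-1.0, -0.004, -0.0], [0.0, 0.0, -1.0], [0.004, -1.0, -0.0]]
contact_force: [-1.1, -0.3, 0.2]
opening: 0.0848
```

Call:
send_rows(slide=[[0, -35, 0], [0, -75, 0], [0, -115, 0], [0, -150, 0], [0, -170, 0], [0, -180, 0]], turn=[[0, 0, 0], [0, 0, 0], [0, 0, 0], [0, 0, 0], [0, 0, 0], [0, 0, 0]], claw=[85, 85, 85, 85, 85, 85])

```text
time_s: 36.57
ee_pos: [0.4546, -0.0149, 0.2042]
ee_rot: [[-1.0, 0.006, -0.0], [0.0, -0.0, -1.0], [-0.006, -1.0, 0.0]]
contact_force: [0.7, 0.1, -0.4]
opening: 0.085
```

Call:
send_rows(slide=[[0, 0, 35], [0, 0, 70], [0, 0, 105], [0, 0, 140], [0, 0, 175], [0, 0, 190], [0, 0, 195], [0, 0, 195]], turn=[[0, 0, 0], [0, 0, 0], [0, 0, 0], [0, 0, 0], [0, 0, 0], [0, 0, 0], [0, 0, 0], [0, 0, 0]], claw=[85, 85, 85, 85, 85, 85, 85, 85])

```text
time_s: 37.23
ee_pos: [0.4523, -0.2104, 0.1996]
ee_rot: [[-1.0, -0.001, -0.002], [0.002, 0.001, -1.0], [0.001, -1.0, -0.001]]
contact_force: [-0.1, 0.2, 0.1]
opening: 0.0851
```

```bash
python3 one.py centre .452 -.014 0 .006; python3 one.py chuck .631 -.1655 0 .006;python3 one.py faceplate .402 -.353 0 .006; python3 - <<'E'
from h import *
from cell import ctrl
s=ctrl.read_state();print(s['time_s'],s['ee_pos'],s['opening'],s['contact_force'])
f=ctrl.grab_frame('scene');cv2.imwrite('pics/s15.png',f['pixels'][:,:,::-1])
f=ctrl.grab_frame('top');cv2.imwrite('pics/t15.png',f['pixels'][:,:,::-1])
E
```

```text
scene centre iou 0.82 (array([ 0.454 , -0.0148,  0.    ]), np.float64(0.176))
  top pts 219 [ 0.4585 -0.0211  0.0503] [ 0.4534 -0.016   0.05  ]
top centre iou 0.83 (array([ 0.4528, -0.0132,  0.    ]), np.float64(0.177))
  top pts 171 [ 0.452  -0.0149  0.0508] [ 0.452  -0.0146  0.0509]
scene chuck iou 0.91 (array([ 0.6333, -0.1667,  0.    ]), np.float64(0.075))
  top pts 701 [ 0.6339 -0.1679  0.064 ] [ 0.633  -0.167   0.0634]
top chuck none
scene faceplate iou 0.92 (array([ 0.4027, -0.3526,  0.    ]), np.float64(0.08))
  top pts 433 [ 0.4047 -0.3539  0.054 ] [ 0.4043 -0.3534  0.0535]
top faceplate none
37.8333 [ 0.4530739  -0.20956639  0.20038887] 0.08498764298076107 [-0.26342592  0.35801626  0.47554312]
```

View pics/s15.png

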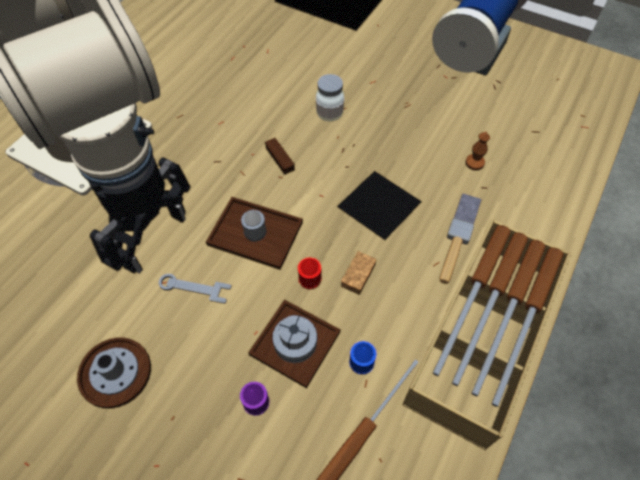

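View pics/t15.png

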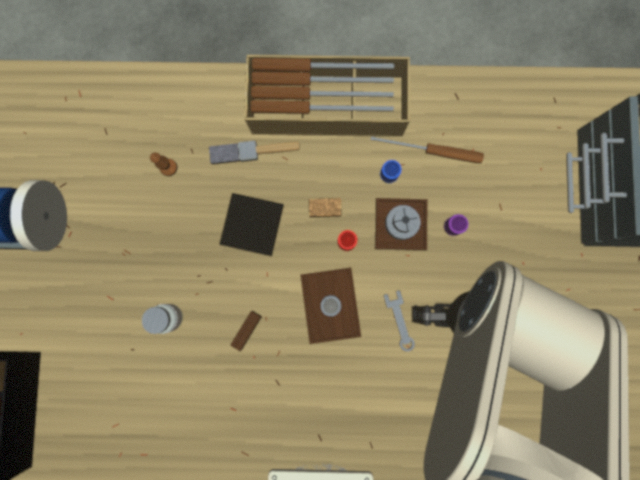

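Both views agree: the chuck is in the square tray (scene (295,337)), the faceplate in the round tray (113,369) and the centre in the oblong tray (253,224). All three are upright and within 1–2 mm of centre. The jar stands at (330,97), the mat is empty, and the arm is clear. Handing in.

```bash
python3 -c "
from cell import ctrl
print(ctrl.sign_off())"
```

```text
the job is handed in; nothing more can be done
None
```

I swapped the three pieces as asked and handed the job in at about 38 s. The chuck is in the square tray, the faceplate in the round tray and the tail centre in the oblong tray. I parked the centre on the middle of the mat on the way. Each piece was lowered until the wrist force showed contact before I released it.

**Last checks:** the last pictures show all three upright and, by the outline fits, within about 1–2 mm of the tray middles. The jar is still standing and the arm is clear of everything.
- **Not confirmed from above:** in the last top view the network found neither the chuck nor the faceplate. The arm partly blocks that view. For those two the final check is the scene camera, plus top fits made right after each was set down.
- **Centre's fit:** its last outline fit was looser than the others, but both cameras agree on its position to about 1–2 mm.

**One failed grasp:** my first close on the tail centre was too high, and its pads rested on the piece and tilted it by about 4°. The fingertips turned out to end roughly 30–40 mm short of the reported TCP. I opened, confirmed the centre had not moved, and went about 30 mm deeper from then on.

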